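# Flip the hex key and nip up the centrifuge rotor screw

## Task

The rotor's hold-down screw in the open centrifuge has been run down finger-tight, and the hex key still stands in it by its long arm. Pull the key out without turning the screw, flip it so that its short arm sits fully down in the screw's socket and its long arm is the lever, and tighten the screw about a quarter turn clockwise (seen from above). Then take the key out and lay it flat in the blue tray, leaving everything else on the bench where it is.

Things in the scene. Friction and masses are not known exactly. Their poses are not given: they have to be found in the camera images.
- hex_key: L-shaped dark steel hex key, 17 mm across flats, 0.42 kg, bent on an 18 mm centre-line radius. Origin: where the centre lines of its arms cross (the corner of the L). The long arm runs 160 mm from there along -z, the short arm 63 mm along +x; y is square to the L's plane, and both arms and the bend have flats facing +y and -y, 17 mm apart, to grasp.
- key_long_tip (a point): end of the key's long arm, 160 mm from the key's origin. At the start the key stands with this arm 24 mm down in the screw, leaning up to 5 degrees in its loose fit, its origin about 330 mm above the bench, the short arm level and pointing roughly to +y (up to about 40 degrees off). It pulls straight up and out.
- key_short_tip (a point): end of the key's short arm, 63 mm from the key's origin. The hexagon enters the socket in any of six headings; the plain 90-degree flip in the plane of the L keeps it in line. With this arm fully in, the long arm's centre line lies 39 mm above the socket's mouth, and a key let go stays there, sagging up to 5 degrees.
- screw_socket (a point): centre of the mouth of the hexagonal socket in the rotor's hold-down screw. z is up, the screw's axis; y is square to a flat, x points at a corner; both turn with the screw. Steel head of 39 mm diameter; socket 17.8 mm across flats, 24 mm deep, chamfered; mouth 194 mm above the bench, 19 mm above the centrifuge's deck.
- rotor_screw (a joint): turn of the hold-down screw (rad): 0 at the start (finger-tight), growing as it is tightened, clockwise seen from above. Stiff: it needs about 1.2 N m, say 10 N at 120 mm along the long arm, and stays where it is left. The key has 0.2 to 0.3 rad of play in the socket before the screw follows. The rotor itself is locked and does not turn.
- centrifuge: white and grey bench centrifuge, fixed, 340 by 400 mm, deck 175 mm high, round bowl of 235 mm diameter with a 204 mm rotor, lower than the screw. Origin: on the bench under the screw's axis. +y is its front, with a sloping panel; the lid stands open on its -y side, leaning outward from a hinge 190 mm behind the axis to 440 mm above the bench.
- tray: shallow blue plastic instrument tray, fixed, 220 mm (its x) by 280 mm (its y), floor 3 mm thick, walls 4 mm thick, rim 22 mm above the bench. Origin: centre of its underside.
- cup_a: loose white-capped specimen cup, 49 mm diameter, 66 mm high, beyond the tray; origin under its centre
- cup_b: another such loose specimen cup beyond the tray; origin under its centre
Not all that is in view belongs to the job. There is more than one size of the hex_key; the one meant has the size given above.

How it is judged:
By the outcome, as a careful person would: the job done as asked, in the order asked, and still so for the second after the job is handed in, with the robot touching nothing.
It also fails if it takes over 67 s, if anything falls off the work surface, if the arm or the gripper's body presses on something with over 40 N, if the wrist force passes 120 N, or if a joint passes its speed limit or range.

## Robot

A 6-joint arm with a two-finger parallel gripper is mounted at the origin on the work surface. World frame = base frame: x ahead of the robot, y to its left, z up, the work surface at z = 0. Lengths are in m, angles in rad, forces in N, time in s.
With the tool pointing down it reaches from about 0.3 to 0.875 m from the base axis. Payload 6.4 kg.
Tool frame: the origin (TCP) lies at the very end of the fingers, on their centre line; the grasp point (between the pads) lies 19 mm behind it; z points along the fingers, x is the direction in which the jaws open and shut, and the axes are right-handed (so a half turn about z gives the same grasp; the last joint's range is limited). The gripper opens to 88 mm and grips with 3 to 60 N. Pads are 18 mm wide; open, the fingers measure 123 mm over their backs; the gripper's body (75 mm by 187 mm) begins 45 mm behind the grasp point.
Start: joints at [1.033, 0.181, 1.607, -0, 1.354, -0.206], TCP at [0.187, 0.544, 0.239] pointing down, gripper open.
Joint ranges: [-2.99, 2.99], [-0.89, 2.07], [0.3, 2.58], [-1.14, 4.28], [0, 2.63], [-3.12, 3.12]. Speed limits (rad/s): [2.57, 2.57, 3.01, 3.14, 3.14, 3.14].

## Interface

Orientations are given as a unit quaternion [w, x, y, z].
In Python, from bench import sensors, imaging, order gives the robot as it stands.
- The arm moves only by the shell command python3 -m creep 'ROWS'. ROWS is text: rows parted by semicolons, each of 7 numbers parted by spaces: the shift along the tool's x, y, z scaled (see below), then the turn, a rotation vector about the tool's x, y, z scaled (see below), then the closure in counts, from 0 (fully open) to 255 (shut). A call has exactly 8 rows; each row is the pose to reach, as a shift and turn from the pose commanded when the call began, along the tool's axes at that moment; what a row does not reach only later rows make up. The controller multiplies each number of a shift by 150 mm and each number of a turn by 45 degrees. A row lasts 1/8 s, in which the tool goes at most 62.5 mm and 10.7 degrees, less where a joint would pass 70% of its speed; a pose out of reach is approached as far as the arm can. A call with a number of a shift or a turn outside -1 to 1 is refused whole. A call with a gripper value outside its range is refused whole. The fingers move at their own pace and stop on an object; the grip force is fixed at half the most. Time passes only in rows, so rows that repeat a pose let the fingers close, or fill a call up. It gives the time, the measured TCP pose, the force and the opening at its end, in the units of the state.
- sensors.observe(): the state, without advancing time (a new reading comes with each control period).
- imaging.get_image(name): name is "scene" or "top" or "wrist"; returns the picture (384x512x3 uint8, blue, green, red); there is no depth.
- imaging.camera_model(name): a dict with "camera_matrix" (3x3 intrinsics, pixels), "R" (3x3) and "t" (3): a world point X has camera coordinates R X + t. Camera axes: x right, y down, z forward; pixel columns grow to the right and rows downward; lengths in m; the calibration is good to about 2 mm. A picture is of the moment at which its call begins: read the wrist's pose just before it. camera_model takes no time and is no camera call; for the wrist camera it gives the pose at the moment of the call.
- order.close_job(): hands the job in, once; it reports no verdict.
The state is a dict: "clock": time; "joint_pos": joint angles; "joint_vel": joint speeds; "tau": joint torques, N m; "tcp_pos": TCP position; "ee_rot": TCP orientation; "ft_force": force on the tool from outside, world axes, zero at the start; "moment": the same for the moment, N m; "opening": opening from 0.0 (shut) to 1.0 (fully open).
Only numpy, scipy, OpenCV 4.12 (cv2) and the standard library are available. Lean on these libraries where they do the work, as an engineer would, in place of code of your own. Each camera call takes 0.05 s, during which the arm holds its last target.

## Working session

There is one attempt and no reset: what is moved stays moved. The work goes in short steps, Python scripts to look and compute and a shell command to move; the robot and the scene stay as the last step left them, time stands still between calls to the robot, and variables do not carry over. Pictures are saved under pics/ and viewed, and the job is handed in when it is done.

```bash
mkdir -p pics; ls; python3 - <<'E'
from bench import sensors, imaging
import cv2
s=sensors.observe(); print(s)
for n in ["scene","top","wrist"]:
    im=imaging.get_image(n); cv2.imwrite(f"pics/{n}0.png",im)
    m=imaging.camera_model(n); print(n,m)
E
```

```text
pics
{'clock': 0.0, 'joint_pos': array([ 1.03267583e+00,  1.81511765e-01,  1.60796845e+00,  1.45690654e-05,
        1.35378515e+00, -2.06299922e-01]), 'joint_vel': array([-3.01672766e-04, -1.22269362e-03,  1.46121698e-03,  1.51035436e-04,
       -7.07907788e-05,  2.14901977e-04]), 'tau': array([-1.09142147e-03, -4.33888113e+01, -3.41833270e+01,  7.00308988e-02,
        3.89385503e-02, -1.25444526e-04]), 'tcp_pos': array([0.18702549, 0.54319172, 0.23784571]), 'ee_rot': array([ 3.29308092e-04,  8.14176542e-01,  5.80616792e-01, -7.68826419e-04]), 'ft_force': array([1.14366148, 0.07164498, 0.38913183]), 'moment': array([-0.02666919,  0.00865484,  0.02655274]), 'opening': 1.0018222706097617}
scene {'camera_matrix': array([[417.63748601,   0.        , 262.16795534],
       [  0.        , 417.63748601, 187.29684819],
       [  0.        ,   0.        ,   1.        ]]), 'R': array([[-0.80578506,  0.59201132,  0.01526513],
       [ 0.49169008,  0.68316048, -0.53993761],
       [-0.33007771, -0.42756795, -0.84156661]]), 't': array([ 0.39164618, -0.16940902,  1.51853039])}
top {'camera_matrix': array([[433.21673135,   0.        , 252.28002113],
       [  0.        , 433.21673135, 193.84203183],
       [  0.        ,   0.        ,   1.        ]]), 'R': array([[ 0.00415298, -0.99940298, -0.03429918],
       [-0.99826203, -0.00212705, -0.05889315],
       [ 0.05878503,  0.03448415, -0.99767488]]), 't': array([0.04565512, 0.50673076, 1.22930109])}
wrist {'camera_matrix': array([[324.64218817,   0.        , 253.53216794],
       [  0.        , 324.64218817, 192.86401517],
       [  0.        ,   0.        ,   1.        ]]), 'R': array([[ 0.32656664,  0.94517191, -0.00207125],
       [ 0.91085739, -0.31412398,  0.26770307],
       [ 0.2523748 , -0.08930951, -0.96349923]]), 't': array([-0.57421841, -0.0357615 ,  0.39188139])}
```

View pics/scene0.png

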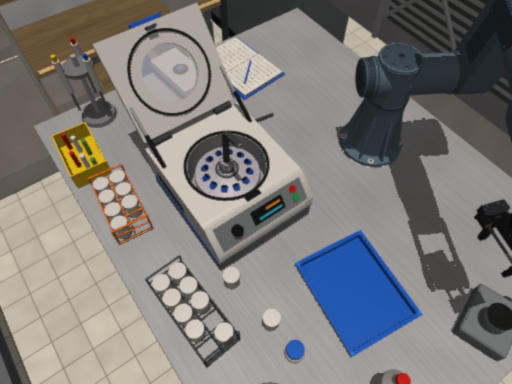

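View pics/top0.png

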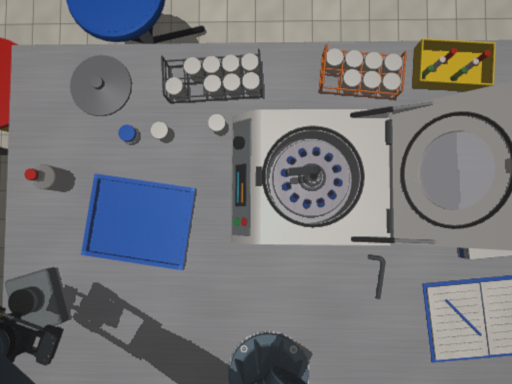

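View pics/wrist0.png

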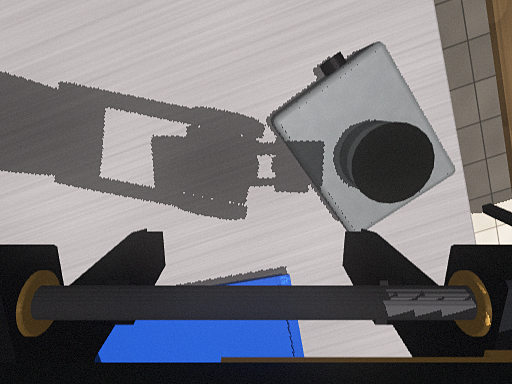

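The scene view shows the key standing in the centrifuge at (226,150), and the top view shows it at (312,177). A second, smaller key lies on the bench at top (379,275).

```bash
python3 - <<'E'
import cv2
a=cv2.imread("pics/scene0.png")[110:220,165:295]; b=cv2.imread("pics/top0.png")[130:230,260:370]
cv2.imwrite("pics/c1.png",cv2.resize(a,None,fx=6,fy=5.4,interpolation=cv2.INTER_CUBIC)[:,:800]) if 0 else cv2.imwrite("pics/c1.png",cv2.resize(a,None,fx=5,fy=5,interpolation=cv2.INTER_CUBIC))
cv2.imwrite("pics/c2.png",cv2.resize(b,None,fx=5,fy=5,interpolation=cv2.INTER_CUBIC))
E
```

```text
(no output)
```

View pics/c1.png

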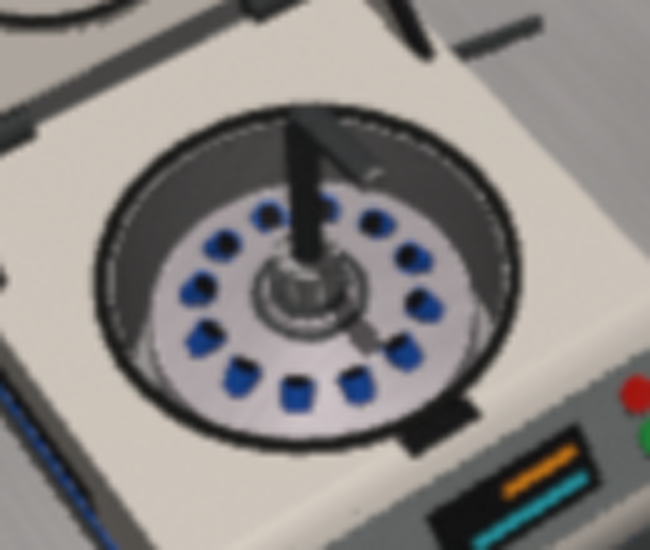

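View pics/c2.png

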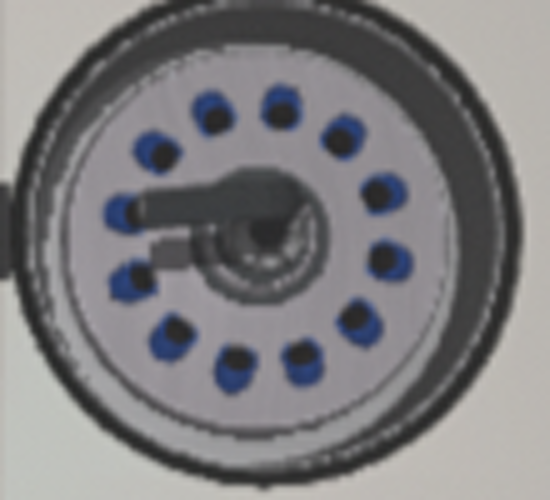

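```bash
cat > h.py <<'E'
import numpy as np
from bench import sensors, imaging
def ray(cm,uv):
    K,R,t=(np.array(cm[k]) for k in("camera_matrix","R","t"))
    return -R.T@t, R.T@np.linalg.solve(K,[uv[0],uv[1],1])
def onz(cm,uv,z):
    c,d=ray(cm,uv); return c+d*(z-c[2])/d[2]
def tri(obs):
    A=np.zeros((3,3));b=np.zeros(3)
    for cm,uv in obs:
        c,d=ray(cm,uv); d=d/np.linalg.norm(d); P=np.eye(3)-np.outer(d,d); A+=P;b+=P@c
    x=np.linalg.solve(A,b); return x,[np.linalg.norm((np.eye(3)-np.outer(d/np.linalg.norm(d),d/np.linalg.norm(d)))@(x-c)) for c,d in [ray(*o) for o in obs]]
def proj(cm,X):
    p=cm["R"]@np.array(X)+cm["t"]; q=cm["camera_matrix"]@p; return q[:2]/q[2]
E
python3 - <<'E'
from h import *
np.set_printoptions(precision=4,suppress=True)
T=imaging.camera_model("top");S=imaging.camera_model("scene")
print("cams",ray(T,(0,0))[0],ray(S,(0,0))[0])
print("bowl ctr",onz(T,(313.6,177.4),.175), "scene", onz(S,(165+306/5,110+277/5),.175))
print("short tip top",onz(T,(260+142/5,130+208/5),.338), "corner", onz(T,(260+295/5,130+192/5),.338))
print("tip", tri([(T,(260+142/5,130+208/5)),(S,(165+372/5,110+176/5))]))
print("corner", tri([(T,(260+295/5,130+190/5)),(S,(165+302/5,110+118/5))]))
for p in [(0.002,0,0)]: pass
print("tray", [onz(T,p,.022) for p in [(97,175),(195,186),(184,268),(83,253)]])
print("cups",[onz(T,p,.066) for p in [(160,130),(217,122),(128,132)]])
print("key2",[onz(T,p,.01) for p in [(369,257),(381,257),(378,297)]])
E
```

```text
cams [0.4334 0.0043 1.2579] [0.9001 0.5331 1.1805]
bowl ctr [ 0.5387 -0.1114  0.175 ] scene [ 0.5465 -0.1018  0.175 ]
short tip top [ 0.5352 -0.0406  0.338 ] corner [ 0.542  -0.1055  0.338 ]
tip (array([ 0.5362, -0.0409,  0.3255]), [np.float64(0.0005026081425686656), np.float64(0.0005026081425684897)])
corner (array([ 0.5423, -0.1053,  0.3149]), [np.float64(0.004371460767053903), np.float64(0.004371460767053904)])
tray [array([0.56  , 0.4982, 0.022 ]), array([0.5285, 0.2119, 0.022 ]), array([0.2944, 0.2406, 0.022 ]), array([0.3348, 0.5333, 0.022 ])]
cups [array([0.6823, 0.305 , 0.066 ]), array([0.7044, 0.1449, 0.066 ]), array([0.6769, 0.3955, 0.066 ])]
key2 [array([ 0.3282, -0.2846,  0.01  ]), array([ 0.3284, -0.3183,  0.01  ]), array([ 0.2163, -0.3084,  0.01  ])]
```

Candidates for the key:
- (a) The L standing in the rotor screw, at top (288–318,170) and scene (226,150).
- (b) The smaller key lying on the bench, at top (379,275), about 35 × 110 mm.

I choose (a). The crops show it standing in the screw with its short arm towards +y, and its short arm measures about 65 mm. I'm starting the travel now.

```bash
cat > plan.py <<'E'
import sys,json
from h import *
from scipy.spatial.transform import Rotation as Ro
np.set_printoptions(precision=4,suppress=True)
def q2R(q): return Ro.from_quat([q[1],q[2],q[3],q[0]])
def load():
    d=json.load(open("cmd.json")); return np.array(d["p"]),Ro.from_quat(d["q"])
def save(p,R): json.dump({"p":list(p),"q":list(R.as_quat())},open("cmd.json","w"))
def upd(row):
    p,R=load(); v=np.array([float(a) for a in row.split()][:6])
    p2=p+R.apply(v[:3]*.15); R2=R*Ro.from_rotvec(v[3:]*np.pi/4); save(p2,R2)
    s=sensors.observe(); print("t%.2f"%s["clock"],"cmd",p2,"meas",s["tcp_pos"],"dp",s["tcp_pos"]-p2,"dR deg",np.degrees((R2.inv()*q2R(s["ee_rot"])).as_rotvec()),"F",s["ft_force"],"M",s["moment"],"op %.3f"%s["opening"],"q",s["joint_pos"])
    with open("log.txt","a") as f: f.write(json.dumps([list(s["joint_pos"]),list(s["tcp_pos"]),list(s["ee_rot"])])+"\n")
def need(p,R):
    p0,R0=load(); sh=R0.inv().apply(np.array(p)-p0)/.15; tr=(R0.inv()*R).as_rotvec()/(np.pi/4)
    print("need",np.round(sh,3),np.round(tr,3))
def frame(z,x):
    z=np.array(z,float);z/=np.linalg.norm(z);x=np.array(x,float);x-=z*(x@z);x/=np.linalg.norm(x)
    return Ro.from_matrix(np.c_[x,np.cross(z,x),z])
def reset():
    s=sensors.observe(); save(s["tcp_pos"],q2R(s["ee_rot"]))
if __name__=="__main__": upd(sys.argv[1])
E
python3 -c "
from plan import *
s=sensors.observe(); save([0.187,0.544,0.239],q2R(s['ee_rot']))"
python3 -m creep '-.2 .2 -.3 0 0 0 0;-.5 .5 -.7 0 0 0 0;-.8 .8 -1 0 0 0 0;-1 1 -1 0 0 0 0;-1 1 -1 0 0 0 0;-1 1 -1 0 0 0 0;-1 1 -1 0 0 0 0;-1 1 -1 0 0 0 0'; python3 plan.py '-1 1 -1 0 0 0'
```

```text
clock: 1.15
tcp_pos: [0.2795, 0.3538, 0.3877]
ee_rot: [-0.0, 0.814, 0.581, -0.001]
ft_force: [0.4, -0.6, -0.0]
opening: 0.997
t1.15 cmd [0.2801 0.3535 0.3892] meas [0.2795 0.3538 0.3877] dp [-0.0006  0.0003 -0.0014] dR deg [ 0.0602 -0.0069 -0.1072] F [ 0.4055 -0.5941 -0.0114] M [ 0.0509 -0.0072  0.0468] op 0.997 q [ 0.6376 -0.1927  1.6839  0.0003  1.6524 -0.6032]
```

```bash
python3 -m creep '-.3 .3 -.2 0 0 0 0;-.6 .6 -.4 0 0 0 0;-.9 .9 -.4 0 0 0 0;-1 1 -.4 0 0 0 0;-1 1 -.4 0 0 0 0;-1 1 -.4 0 0 0 0;-1 1 -.4 0 0 0 0;-1 1 -.4 0 0 0 0' >/dev/null; python3 plan.py '-1 1 -.4 0 0 0'
python3 -c "
from plan import *
h=np.array([-.09,.996,0]);z=h+[0,0,-1]
R=frame(z,[1,.09,0]);need([.545,-.2,.45],R)"
```

```text
t2.15 cmd [0.3731 0.1629 0.4493] meas [0.3728 0.1633 0.4487] dp [-0.0003  0.0004 -0.0006] dR deg [-0.0085  0.0809 -0.1256] F [ 0.016   0.1699 -0.3697] M [-0.0243 -0.0379  0.0209] op 1.002 q [ 0.119  -0.3041  1.6552  0.0001  1.7905 -1.1221]
need [-1.914  1.872 -0.003] [0.886 0.575 1.383]
```

```bash
python3 -m creep '-.3 .3 -.2 0 0 .1 0;-.6 .6 -.2 .1 .1 .2 0;-.9 .9 -.2 .2 .15 .35 0;-1 1 -.2 .3 .2 .5 0;-1 1 -.2 .4 .3 .6 0;-1 1 -.2 .45 .3 .7 0;-1 1 -.2 .45 .3 .7 0;-1 1 -.2 .45 .3 .7 0' >/dev/null; python3 plan.py '-1 1 -.2 .45 .3 .7'
python3 -c "
from plan import *
h=np.array([-.09,.996,0]);z=h+[0,0,-1]
R=frame(z,[1,.09,0]);need([.545,-.2,.46],R)"
```

```text
t3.15 cmd [ 0.466  -0.0278  0.4795] meas [ 0.4662 -0.0278  0.4789] dp [ 0.0002 -0.     -0.0006] dR deg [-0.0219  0.0409 -0.1838] F [0.2445 0.8704 0.1407] M [-0.1899 -0.0879  0.013 ] op 1.002 q [-0.5001 -0.0047  1.388   0.3016  2.067  -1.0808]
need [-0.296  1.17  -0.394] [0.431 0.277 0.685]
```

```bash
python3 -m creep '-.1 .3 -.1 .05 0 .1 0;-.2 .6 -.2 .1 .1 .2 0;-.25 .8 -.3 .2 .15 .35 0;-.3 1 -.35 .3 .2 .5 0;-.3 1 -.35 .4 .27 .6 0;-.3 1 -.35 .43 .28 .68 0;-.3 1 -.35 .43 .28 .68 0;-.3 1 -.35 .43 .28 .68 0' >/dev/null; python3 plan.py '-.3 1 -.35 .43 .28 .68'
python3 - <<'E'
from plan import *
import cv2
im=imaging.get_image("wrist"); cv2.imwrite("pics/w1.png",im)
cv2.imwrite("pics/s1.png",imaging.get_image("scene"))
h=np.array([-.09,.996,0]);z=h+[0,0,-1];z=z/np.linalg.norm(z)
R=frame(z,[1,.09,0]);need(np.array([.542,-.106,.29])-.1*z,R)
E
```

```text
t4.15 cmd [ 0.5283 -0.1799  0.4638] meas [ 0.5286 -0.1798  0.4636] dp [ 0.0003  0.0001 -0.0002] dR deg [-0.0374  0.0062 -0.2088] F [-0.2595 -0.3707  0.8878] M [-0.3541  0.0503  0.0346] op 1.001 q [-0.8042  0.3437  1.1431  0.5926  2.2235 -0.6732]
need [0.132 0.478 0.494] [ 0.    -0.002  0.006]
```

View pics/w1.png

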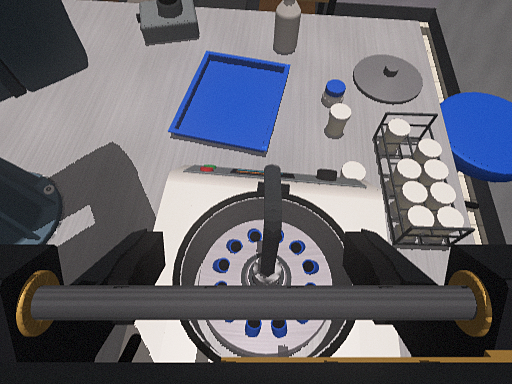

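View pics/s1.png

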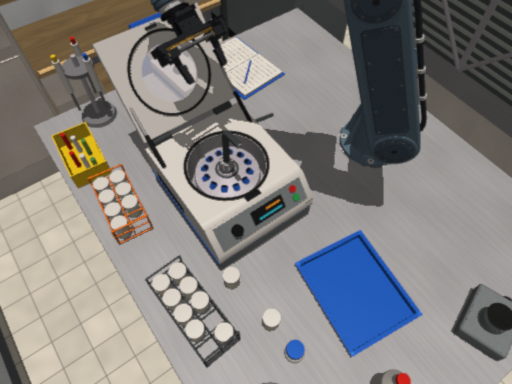

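```bash
python3 - <<'E'
import cv2
b=cv2.imread("pics/w1.png")[150:300,190:350]
cv2.imwrite("pics/c3.png",cv2.resize(b,None,fx=4,fy=4,interpolation=cv2.INTER_CUBIC))
E
```

```text
(no output)
```

View pics/c3.png

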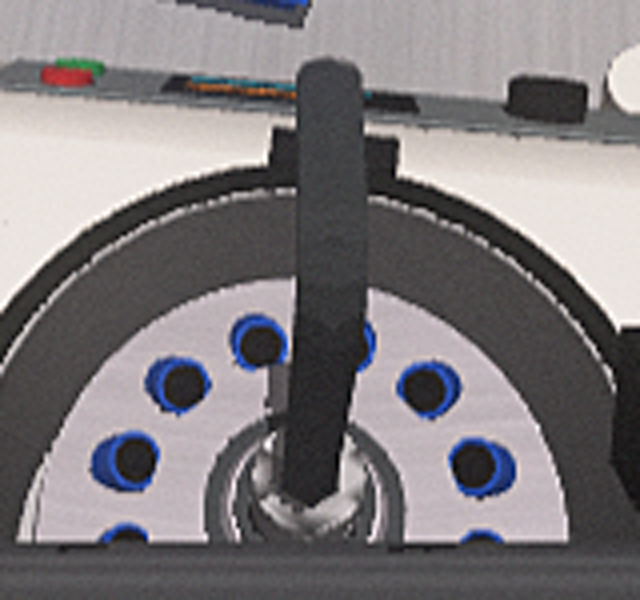

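```bash
python3 - <<'E'
from plan import *
W=imaging.camera_model("wrist");S=imaging.camera_model("scene");T=imaging.camera_model("top")
f=lambda a,b:(190+a/4,150+b/4)
print("cam",ray(W,(0,0))[0])
print("base",onz(W,f(312,485),.194),"ring",onz(W,f(305,500),.185))
print("tip top z.33/.338",onz(W,f(331,75),.33),onz(W,f(331,62),.338))
tp=(260+142/5,130+208/5); ts=(165+372/5,110+176/5)
print("tip tri", tri([(T,tp),(S,ts),(W,f(331,80))]), tri([(T,tp),(W,f(331,80))]))
for X in ([.542,-.106,.33],[.542,-.106,.312],[.536,-.041,.33],[.542,-.106,.194]): print(X,proj(W,X),proj(T,X),proj(S,X))
E
```

```text
cam [ 0.5319 -0.2335  0.6174]
base [ 0.5422 -0.1122  0.194 ] ring [ 0.5404 -0.1149  0.185 ]
tip top z.33/.338 [ 0.5361 -0.0411  0.33  ] [ 0.5357 -0.0424  0.338 ]
tip tri (array([ 0.5363, -0.0405,  0.3263]), [np.float64(0.0006810885148274569), np.float64(0.0004960118276269406), np.float64(0.00027757480494616885)]) (array([ 0.5363, -0.0411,  0.3277]), [np.float64(5.6404002029168883e-05), np.float64(5.6404002029027293e-05)])
[0.542, -0.106, 0.33] [274.5783 225.2983] [318.7946 168.8571] [223.3909 129.3954]
[0.542, -0.106, 0.312] [273.4689 232.4838] [317.8149 169.8166] [223.812  133.7932]
[0.536, -0.041, 0.33] [272.6817 168.6669] [288.3927 171.633 ] [239.1935 144.0231]
[0.542, -0.106, 0.194] [268.1964 266.6338] [312.2115 175.3046] [226.314  159.9226]
```

```bash
python3 -m creep '0 .1 .1 0 0 0 0;.05 .25 .25 0 0 0 0;.1 .4 .4 0 0 0 0;.12 .48 .5 0 0 0 0;.12 .48 .5 0 0 0 0;.12 .48 .5 0 0 0 0;.12 .48 .5 0 0 0 0;.12 .48 .5 0 0 0 0' >/dev/null; python3 plan.py '.12 .48 .5 0 0 0'
python3 - <<'E'
from plan import *
import cv2
im=imaging.get_image("wrist"); cv2.imwrite("pics/w2.png",im)
z=np.array([-.08,.997,-1]);z=z/np.linalg.norm(z)
R=frame(z,[1,.08,0]);need(np.array([.5405,-.105,.29])+.019*z,R)
W=imaging.camera_model("wrist")
for X in ([.5405,-.104,.33],[.5405,-.104,.29],[.536,-.041,.33],[.542,-.108,.194]): print(X,proj(W,X))
E
```

```text
t5.25 cmd [ 0.5465 -0.1762  0.3599] meas [ 0.5468 -0.1769  0.36  ] dp [ 0.0003 -0.0007  0.    ] dR deg [-0.0189  0.085  -0.0755] F [ 0.0315  0.8062 -0.2237] M [-0.3892  0.0091 -0.034 ] op 1.000 q [-0.7825  0.4145  1.2518  0.5437  2.0595 -0.7631]
need [ 0.003 -0.007  0.793] [0.    0.007 0.014]
[0.5405, -0.104, 0.33] [255.1181 162.9914]
[0.5405, -0.104, 0.29] [254.6398 191.8338]
[0.536, -0.041, 0.33] [256.5081  96.1349]
[0.542, -0.108, 0.194] [254.9767 240.6916]
```

View pics/w2.png

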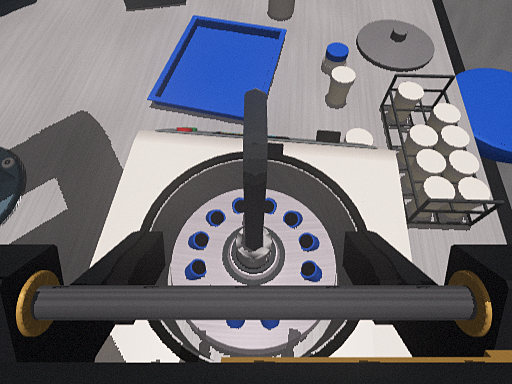

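```bash
python3 -m creep '0 0 .1 0 0 .01 0;0 0 .2 0 0 .01 0;0 0 .3 0 0 .01 0;0 0 .4 0 0 .01 0;0 0 .5 0 0 .01 0;0 0 .6 0 0 .01 0;0 0 .7 0 0 .01 0;0 0 .79 0 0 .01 0' >/dev/null; python3 plan.py '0 0 .79 0 0 .01'
python3 - <<'E'
from plan import *
import cv2
im=imaging.get_image("wrist"); cv2.imwrite("pics/w3.png",im)
W=imaging.camera_model("wrist")
for X in ([.5405,-.104,.33],[.5405,-.104,.29],[.536,-.041,.33],[.542,-.108,.194]): print(X,proj(W,X))
E
```

```text
t6.30 cmd [ 0.5391 -0.0927  0.2761] meas [ 0.5393 -0.0923  0.2746] dp [ 0.0002  0.0003 -0.0015] dR deg [ 0.0659  0.0257 -0.0294] F [-0.3839 -0.1587 -0.0354] M [-0.3484 -0.0231 -0.0039] op 1.000 q [-0.6946  0.3718  1.4846  0.5506  1.854  -0.7813]
[0.5405, -0.104, 0.33] [257.6587 230.1574]
[0.5405, -0.104, 0.29] [256.9042 266.7167]
[0.536, -0.041, 0.33] [258.9698  90.5676]
[0.542, -0.108, 0.194] [257.7637 314.2688]
```

View pics/w3.png

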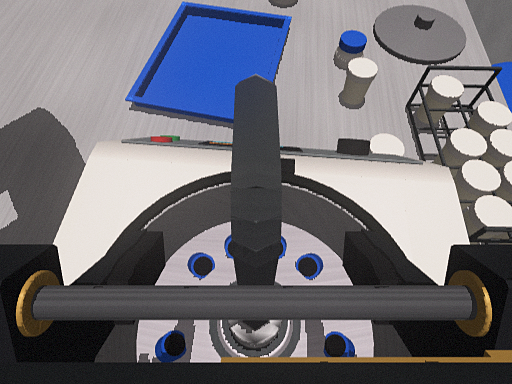

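```bash
python3 -m creep '0 0 0 0 0 0 60;0 0 0 0 0 0 120;0 0 0 0 0 0 160;0 0 0 0 0 0 190;0 0 0 0 0 0 200;0 0 0 0 0 0 255;0 0 0 0 0 0 255;0 0 0 0 0 0 255' >/dev/null; python3 plan.py '0 0 0 0 0 0'
python3 - <<'E'
from plan import *
import cv2
im=imaging.get_image("wrist"); cv2.imwrite("pics/w4.png",im)
E
```

```text
t7.35 cmd [ 0.5391 -0.0927  0.2761] meas [ 0.5395 -0.0931  0.2753] dp [ 0.0004 -0.0004 -0.0008] dR deg [ 0.0563  0.0491 -0.0421] F [ 1.1868 -0.0078  0.2205] M [-0.4087 -0.0881 -0.0513] op 0.192 q [-0.6954  0.372   1.4828  0.5506  1.8554 -0.7813]
```

View pics/w4.png

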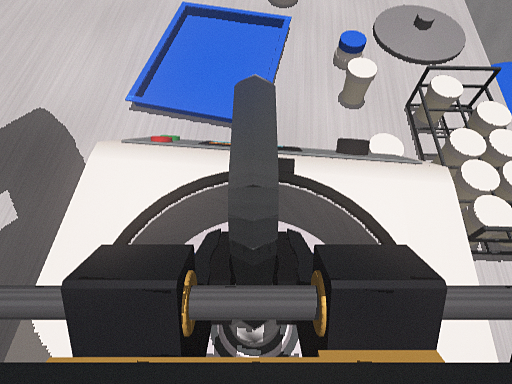

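```bash
python3 -c "
from plan import *
p,R=load(); print(R.as_matrix()); need(p+[0,0,.03],R); need(p+[0,0,.1],R)"
python3 -m creep '0 -.01 -.01 0 0 0 255;0 -.03 -.03 0 0 0 255;0 -.05 -.05 0 0 0 255;0 -.07 -.07 0 0 0 255;0 -.09 -.09 0 0 0 255;0 -.11 -.11 0 0 0 255;0 -.13 -.13 0 0 0 255;0 -.15 -.15 0 0 0 255' >/dev/null; python3 plan.py '0 -.15 -.15 0 0 0'
```

```text
[[ 0.9963  0.0599 -0.062 ]
 [ 0.0862 -0.7047  0.7043]
 [-0.0015 -0.707  -0.7072]]
need [-0.    -0.141 -0.141] [0. 0. 0.]
need [-0.001 -0.471 -0.471] [0. 0. 0.]
t8.40 cmd [ 0.5392 -0.0927  0.3079] meas [ 0.5394 -0.0931  0.3075] dp [ 0.0002 -0.0004 -0.0005] dR deg [ 0.0584  0.0282 -0.0334] F [ 0.3334 -0.4148 -3.9   ] M [-0.8088  0.0042  0.023 ] op 0.186 q [-0.6955  0.3421  1.4549  0.5601  1.9049 -0.7492]
```

```bash
python3 -m creep '0 -.05 -.05 0 0 0 255;0 -.15 -.15 0 0 0 255;0 -.25 -.25 0 0 0 255;0 -.35 -.35 0 0 0 255;0 -.45 -.45 0 0 0 255;0 -.5 -.5 0 0 0 255;0 -.5 -.5 0 0 0 255;0 -.5 -.5 0 0 0 255' >/dev/null; python3 plan.py '0 -.5 -.5 0 0 0'
python3 - <<'E'
from plan import *
import cv2
for n in ["wrist","scene","top"]: cv2.imwrite(f"pics/{n}5.png",imaging.get_image(n))
t=cv2.imread("pics/top5.png")[110:240,250:400]; s=cv2.imread("pics/scene5.png")[60:210,150:300]
cv2.imwrite("pics/c5.png",np.hstack([cv2.resize(t,(390,400),interpolation=2),cv2.resize(s,(400,400),interpolation=2)]))
E
```

```text
t9.40 cmd [ 0.5393 -0.0927  0.414 ] meas [ 0.5393 -0.0931  0.4124] dp [ 0.     -0.0004 -0.0016] dR deg [ 0.1131 -0.0149  0.0227] F [-0.6302 -0.488  -4.8627] M [-0.8246 -0.0144 -0.0194] op 0.192 q [-0.6955  0.2732  1.332   0.607   2.0663 -0.6328]
```

View pics/wrist5.png

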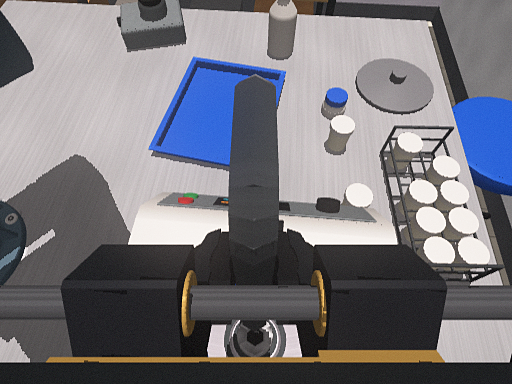

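View pics/c5.png

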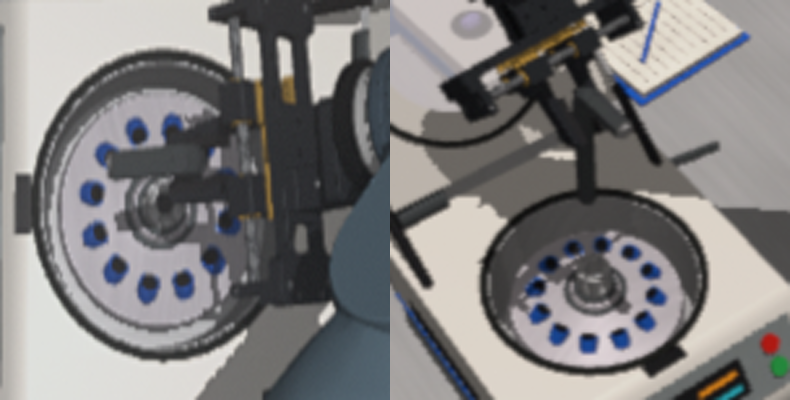

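```bash
python3 - <<'E'
import cv2,numpy as np
w=cv2.imread("pics/wrist5.png"); t=cv2.imread("pics/top5.png"); s=cv2.imread("pics/scene5.png")
a=cv2.resize(w[315:362,210:305],None,fx=8,fy=8,interpolation=2)
b=cv2.resize(t[160:195,295:333],None,fx=10,fy=10,interpolation=2); c=cv2.resize(s[145:180,208:246],None,fx=10,fy=10,interpolation=2)
cv2.imwrite("pics/c6.png",a); cv2.imwrite("pics/c7.png",np.hstack([b,c]))
cv2.imwrite("pics/c8.png",cv2.resize(w[60:260,190:320],None,fx=3,fy=3,interpolation=2))
E
```

```text
(no output)
```

View pics/c6.png

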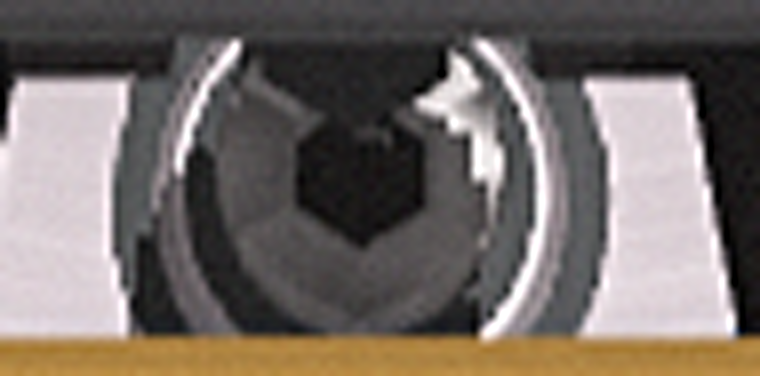

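View pics/c7.png

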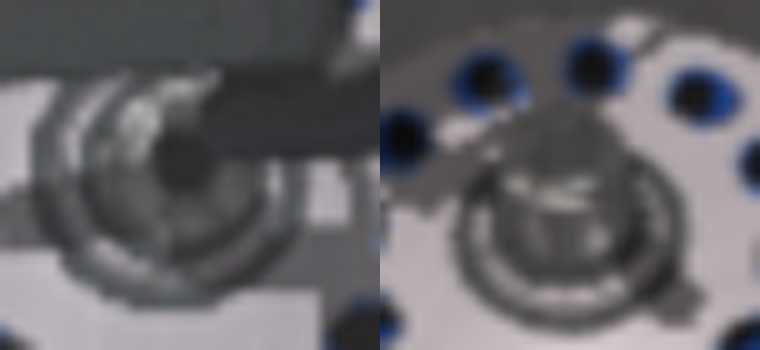

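View pics/c8.png

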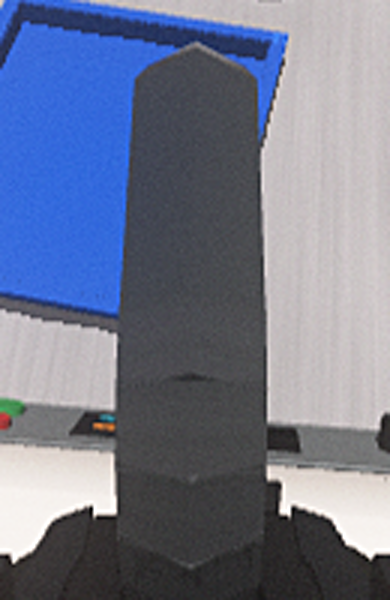

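```bash
python3 - <<'E'
from plan import *
import cv2
W=imaging.camera_model("wrist");S=imaging.camera_model("scene");T=imaging.camera_model("top")
print("W",onz(W,(210+361/8,315+175/8),.194),"T",onz(T,(295+186/10-.4,160+162/10-.4),.194),"head T ring",onz(T,(295+172/10,160+180/10),.185))
s=sensors.observe(); p=s["tcp_pos"];R=q2R(s["ee_rot"])
# short arm tip: top-edge point at tip apex (ridge), and left/right corners
f=lambda a,b:(190+a/3-.33,60+b/3-.33)
C,_=ray(W,(0,0)); print("cam in tool",R.inv().apply(C-p))
# intersect ridge rays with key mid plane (tool x=0 plane) -> coords in tool y,z
for nm,uv in [("tip ridge",f(196,42)),("bend ridge start",f(190,376)),("bend2",f(191,478)),("bend3",f(191,567))]:
    c,d=ray(W,uv); c=R.inv().apply(c-p); d=R.inv().apply(d); k=-c[0]/d[0] if abs(d[0])>1e-4 else None
    print(nm,"dir y/z",d/d[2], "c",c)
E
```

```text
W [ 0.5411 -0.1106  0.194 ] T [ 0.5408 -0.1084  0.194 ] head T ring [ 0.5362 -0.1069  0.185 ]
cam in tool [-0.0008 -0.0707 -0.1469]
tip ridge dir y/z [ 0.0046 -0.0799  1.    ] c [-0.0008 -0.0707 -0.1469]
bend ridge start dir y/z [-0.0017  0.2531  1.    ] c [-0.0008 -0.0707 -0.1469]
bend2 dir y/z [-0.0008  0.3678  1.    ] c [-0.0008 -0.0707 -0.1469]
bend3 dir y/z [-0.0009  0.4736  1.    ] c [-0.0008 -0.0707 -0.1469]
```

```bash
cat > fit.py <<'E'
from plan import *
from scipy.optimize import least_squares
R=frame([-.062,.7043,-.7072],[.9963,.0862,-.0015]); p=np.array([.5391,-.0927,.2755])
C=np.array([-.0707,-.1469])
obs=[((63,9.81),-.0799),((18,9.81),.2531)]
def pts(v,x,z):
    cy,cz,a=v; ex=np.array([-.7071,.7071]);ez=np.array([-.7071,-.7071])
    c,s=np.cos(a),np.sin(a); ax=c*ex-s*ez; az=s*ex+c*ez   # +a: short tip droops
    return np.array([cy,cz])+ (x*ax+z*az)/1000
def res(v,wt=1):
    r=[]
    for (x,z),d in obs:
        q=pts(v,x,z)-C; r.append((q[0]/q[1]-d)*.2/.001)   # ~mm
    t=pts(v,0,-160); w=p+R.apply([0,t[0],t[1]])
    r+= [(w[2]-.170)/.001*wt,(w[1]+.1095)/.002*wt]
    return r
for wt in (1,.01):
    o=least_squares(res,[-.01,-.04,0],args=(wt,)); v=o.x
    t=pts(v,0,-160); w=p+R.apply([0,t[0],t[1]]); k=pts(v,0,0); 
    print("corner tool yz",v[:2],"alpha deg",np.degrees(v[2]),"res",o.fun,"long tip",w,"corner",p+R.apply([0,*k]),"short tip",p+R.apply([0,*pts(v,63,0)]))
    for n in (2,3):
        for ang in (np.arange(1,6)*90/6): 
            q=pts(v,18-27.8*np.sin(np.radians(ang)),-18+27.8*np.cos(np.radians(ang)))-C; print(round(ang),round(q[0]/q[1],3),end="; ")
        break
E
python3 fit.py
```

```text
corner tool yz [-0.0264 -0.0534] alpha deg -2.178839466527455 res [ 2.7009 -1.0146  2.0596  1.8964] long tip [ 0.5401 -0.1057  0.1721] corner [ 0.5408 -0.1117  0.3319] short tip [ 0.5354 -0.049   0.3343]
15 0.322; 30 0.405; 45 0.487; 60 0.558; 75 0.61; corner tool yz [-0.0266 -0.0562] alpha deg -4.110232326818644 res [ 0.0006 -0.0002  0.0445  0.0368] long tip [ 0.5398 -0.1021  0.1744] corner [ 0.541  -0.1135  0.334 ] short tip [ 0.5356 -0.0509  0.3385]
15 0.331; 30 0.417; 45 0.501; 60 0.572; 75 0.622;
```

```bash
cat >> fit.py <<'E'
print()
W=[.5357,-.041,.3375]; q=R.inv().apply(np.array(W)-p)[1:]-C; print("dir of tri tip",q[0]/q[1])
obs=obs[:1]
o=least_squares(res,[-.01,-.04,0]); v=o.x
t=pts(v,0,-160); w=p+R.apply([0,t[0],t[1]]); k=pts(v,0,0)
print("corner tool yz",v[:2],"alpha deg",np.degrees(v[2]),"res",o.fun,"long tip",w,"corner",p+R.apply([0,*k]),"short tip",p+R.apply([0,*pts(v,63,0)]))
for ang in (np.arange(0,7)*90/6): 
            q=pts(v,18-27.8*np.sin(np.radians(ang)),-18+27.8*np.cos(np.radians(ang)))-C; print(round(ang),round(q[0]/q[1],3),end="; ")
E
python3 fit.py | tail -3
```

```text
dir of tri tip -0.06994281423376329
corner tool yz [-0.0329 -0.0438] alpha deg 3.290152842265841 res [ 0.  0. -0.] long tip [ 0.5404 -0.1095  0.17  ] corner [ 0.5398 -0.1003  0.3297] short tip [ 0.5344 -0.0377  0.3261]
0 0.168; 15 0.228; 30 0.299; 45 0.373; 60 0.443; 75 0.499; 90 0.535;
```

```bash
cat >> fit.py <<'E'
print()
a=lambda d:(18-27.8*np.sin(np.radians(d)),-18+27.8*np.cos(np.radians(d)))
obs=[((63,9.81),-.0799),(a(22.5),.2531),(a(45),.3678),(a(67.5),.4736)]
for wt in (1,.1):
    o=least_squares(res,[-.03,-.04,0],args=(wt,)); v=o.x
    t=pts(v,0,-160); w=p+R.apply([0,t[0],t[1]]); k=pts(v,0,0)
    print("corner tool yz",v[:2],"alpha deg",np.degrees(v[2]),"res",o.fun,"long tip",w,"corner",p+R.apply([0,*k]),"short tip",p+R.apply([0,*pts(v,63,0)]))
E
python3 fit.py | tail -2
```

```text
corner tool yz [-0.0333 -0.0436] alpha deg 3.61580072503988 res [-0.1727  0.9509  0.2068 -0.9885  0.2363 -0.269 ] long tip [ 0.5404 -0.11    0.1702] corner [ 0.5398 -0.0999  0.3299] short tip [ 0.5344 -0.0373  0.3259]
corner tool yz [-0.0345 -0.0467] alpha deg 5.477790251694542 res [-0.0256  0.1317  0.0312 -0.1364  0.3594 -0.3523] long tip [ 0.541  -0.1165  0.1736] corner [ 0.5399 -0.1013  0.3329] short tip [ 0.5345 -0.0388  0.3268]
```

```bash
cat > tgt.py <<'E'
from plan import *
def keytool(alpha=np.radians(3.6)):
    ex=np.array([-.7071,.7071]);ez=np.array([-.7071,-.7071]);c,s=np.cos(alpha),np.sin(alpha)
    ax=c*ex-s*ez; az=s*ex+c*ez
    x=np.array([0,*ax]);z=np.array([0,*az]);return Ro.from_matrix(np.c_[x,np.cross(z,x),z])
CT=np.array([0,-.0333,-.0436])
def tcp_for(corner,Kw,alpha=np.radians(3.6),ct=CT):
    R=Kw*keytool(alpha).inv(); return np.array(corner)-R.apply(ct),R
def Kfinal(lh):
    l=np.array([np.cos(np.radians(lh)),np.sin(np.radians(lh)),0]);x=np.array([0,0,-1.]);z=-l
    return Ro.from_matrix(np.c_[x,np.cross(z,x),z])
def keypts(alpha=np.radians(3.6),ct=CT):
    s=sensors.observe();R=q2R(s["ee_rot"]);K=R*keytool(alpha);o=s["tcp_pos"]+R.apply(ct)
    return o,o+K.apply([.063,0,0]),o+K.apply([0,0,-.16])
SC=np.array([.5408,-.1095,.194])
E
python3 - <<'E'
from tgt import *
p,R=load(); print((R*keytool()).as_matrix())
P,Q=tcp_for(SC+[0,0,.039+.07],Kfinal(-25.06)); print(P,Q.as_matrix()); need(P,Q)
rv=(R.inv()*Q).as_rotvec()
for f in (.33,.66,1):
    Rf=R*Ro.from_rotvec(rv*f);print(f,Rf.as_matrix()[:,2],"long",(Rf*keytool()).apply([0,0,-1]))
E
```

```text
[[-0.0861 -0.9963 -0.0039]
 [ 0.9943 -0.0862  0.0628]
 [-0.0629  0.0015  0.998 ]]
[ 0.5895 -0.1323  0.2923] [[ 0.4236  0.6795  0.5991]
 [ 0.9059 -0.3177 -0.2801]
 [-0.      0.6613 -0.7501]]
need [0.312 0.78  0.367] [-1.729 -0.044 -1.457]
0.33 [ 0.0407  0.3423 -0.9387] long [ 0.352  -0.4131 -0.8399]
0.66 [ 0.2852 -0.0251 -0.9581] long [ 0.6889 -0.5512 -0.4707]
1 [ 0.5991 -0.2801 -0.7501] long [ 0.9059 -0.4236 -0.    ]
```

```bash
python3 - <<'E'
from tgt import *
p,R=load(); need([.565,-.113,.41],R)
E
python3 -m creep '0 .03 -.02 -.08 0 -.07 255;.05 .06 -.05 -.2 0 -.17 255;.1 .1 -.08 -.32 0 -.27 255;.15 .12 -.1 -.44 0 -.37 255;.16 .12 -.1 -.56 0 -.47 255;.16 .12 -.1 -.7 0 -.58 255;.16 .12 -.1 -.82 -.02 -.69 255;.16 .12 -.1 -.86 -.02 -.73 255' >/dev/null; python3 plan.py '.16 .12 -.1 -.86 -.02 -.73'
python3 - <<'E'
from tgt import *
P,Q=tcp_for(SC+[0,0,.039+.09],Kfinal(-25.06)); need(P,Q); print(keypts())
E
```

```text
need [ 0.159  0.125 -0.087] [0. 0. 0.]
t10.55 cmd [ 0.5652 -0.1138  0.4119] meas [ 0.565  -0.1132  0.4111] dp [-0.0002  0.0006 -0.0008] dR deg [ 0.0429  0.0853 -0.1128] F [-0.2997 -0.7223 -3.5548] M [-0.1965  0.2568 -0.0147] op 0.187 q [-0.5199  0.0178  1.4579  0.2092  1.6044 -1.1221]
need [-0.08   0.216  0.655] [-0.867 -0.026 -0.729]
(array([ 0.5389, -0.0927,  0.4548]), array([ 0.5221, -0.0516,  0.4101]), array([ 0.6249, -0.1744,  0.3474]))
```

```bash
python3 -m creep '0 .02 .05 -.08 0 -.07 255;0 .05 .12 -.2 0 -.17 255;-.02 .1 .2 -.32 0 -.27 255;-.04 .14 .3 -.44 0 -.37 255;-.06 .18 .4 -.56 0 -.47 255;-.08 .2 .5 -.7 0 -.58 255;-.08 .21 .6 -.82 -.02 -.69 255;-.08 .21 .64 -.87 -.03 -.73 255' >/dev/null; python3 plan.py '-.08 .21 .64 -.87 -.03 -.73'
python3 - <<'E'
from tgt import *
import cv2
for n in ["wrist","scene","top"]: cv2.imwrite(f"pics/{n}6.png",imaging.get_image(n))
t=cv2.imread("pics/top6.png")[110:240,250:400]; s=cv2.imread("pics/scene6.png")[60:210,150:300]
cv2.imwrite("pics/c9.png",np.hstack([cv2.resize(t,(390,400),interpolation=2),cv2.resize(s,(400,400),interpolation=2)]))
P,Q=tcp_for(SC+[0,0,.039+.09],Kfinal(-25.06)); need(P,Q); 
S=imaging.camera_model("scene");T=imaging.camera_model("top");W=imaging.camera_model("wrist")
for k in keypts(): print(k,proj(S,k),proj(T,k),proj(W,k))
E
```

```text
t11.55 cmd [ 0.5886 -0.1319  0.3145] meas [ 0.5869 -0.1314  0.3097] dp [-0.0017  0.0005 -0.0048] dR deg [0.3252 0.0655 0.0732] F [ 0.1556 -0.0558 -4.1206] M [0.3683 0.7208 0.0116] op 0.187 q [-0.4054 -0.2229  2.0156 -0.0388  0.6308 -1.516 ]
need [ 0.    -0.005  0.015] [0.002 0.004 0.003]
[ 0.5392 -0.109   0.3225] [223.8372 130.0691] [319.788 170.576] [253.4022 209.867 ]
[ 0.539  -0.109   0.2595] [225.3003 144.7983] [316.455  173.7354] [253.5482  87.1715]
[ 0.684 -0.177  0.322] [163.4662 138.6355] [350.8463 104.3464] [253.6574 316.5246]
```

View pics/wrist6.png

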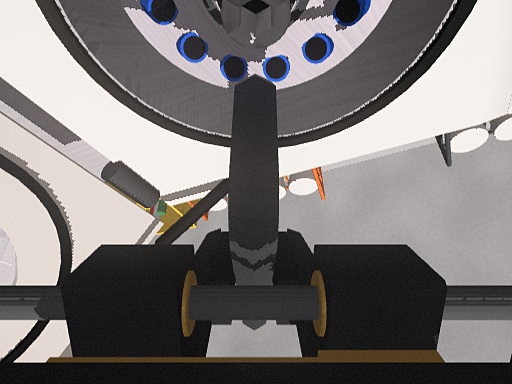

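View pics/c9.png

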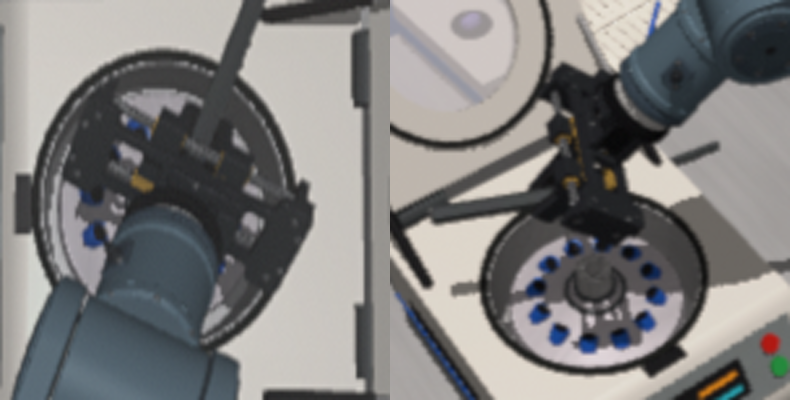

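```bash
python3 - <<'E'
from tgt import *
P,Q=tcp_for(SC+[0,0,.039+.045],Kfinal(-25.06)); need(P,Q)
E
python3 -m creep '0 -.02 .03 0 0 0 255;0 -.05 .06 0 0 0 255;0 -.08 .1 0 0 0 255;0 -.12 .14 0 0 0 255;0 -.15 .18 0 0 0 255;0 -.18 .22 0 0 0 255;0 -.2 .24 0 0 0 255;0 -.2 .24 0 0 0 255' >/dev/null; python3 plan.py '0 -.2 .24 0 0 0'

```

```text
need [ 0.001 -0.203  0.24 ] [0.002 0.004 0.003]
t12.70 cmd [ 0.5898 -0.1326  0.2677] meas [ 0.5899 -0.1329  0.2663] dp [ 0.0001 -0.0003 -0.0013] dR deg [0.038  0.0584 0.0483] F [-0.4273 -0.2234 -4.7849] M [ 0.3237  0.7057 -0.0068] op 0.187 q [-0.4056 -0.164   2.0612 -0.0461  0.5214 -1.5082]
```

```bash
python3 - <<'E'
from tgt import *
import cv2
w=imaging.get_image("wrist");s=imaging.get_image("scene");t=imaging.get_image("top")
cv2.imwrite("pics/w7.png",cv2.resize(w[0:200,160:350],None,fx=3,fy=3,interpolation=2))
cv2.imwrite("pics/c10.png",np.hstack([cv2.resize(t[90:240,280:380],(400,600),interpolation=2),cv2.resize(s[115:190,155:255][:, :100],(400,300),interpolation=2)[np.r_[0:300,0:300]]]))
cv2.imwrite("pics/scene7.png",s);cv2.imwrite("pics/top7.png",t);cv2.imwrite("pics/wrist7.png",w)
S=imaging.camera_model("scene");T=imaging.camera_model("top");W=imaging.camera_model("wrist")
for k in list(keypts())+[SC]: print(k,proj(S,k),proj(T,k),proj(W,k))
E
```

```text
[ 0.5416 -0.1102  0.2779] [223.8622 140.763 ] [317.9355 171.7288] [253.4355 209.8519]
[ 0.5417 -0.1104  0.2149] [225.1474 154.5597] [314.9575 174.5621] [253.5742  87.1468]
[ 0.6865 -0.1781  0.2783] [165.4156 149.0654] [347.5991 108.3405] [253.6772 316.5315]
[ 0.5408 -0.1095  0.194 ] [225.9923 158.9475] [313.6448 175.7921] [254.6836  56.0979]
```

View pics/w7.png

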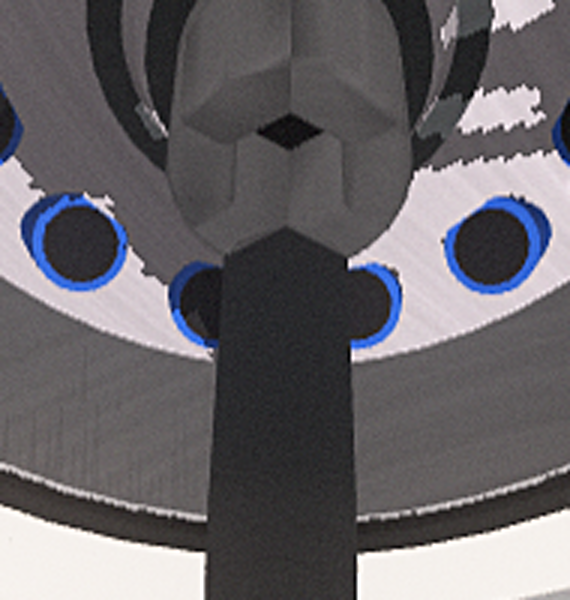

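View pics/c10.png

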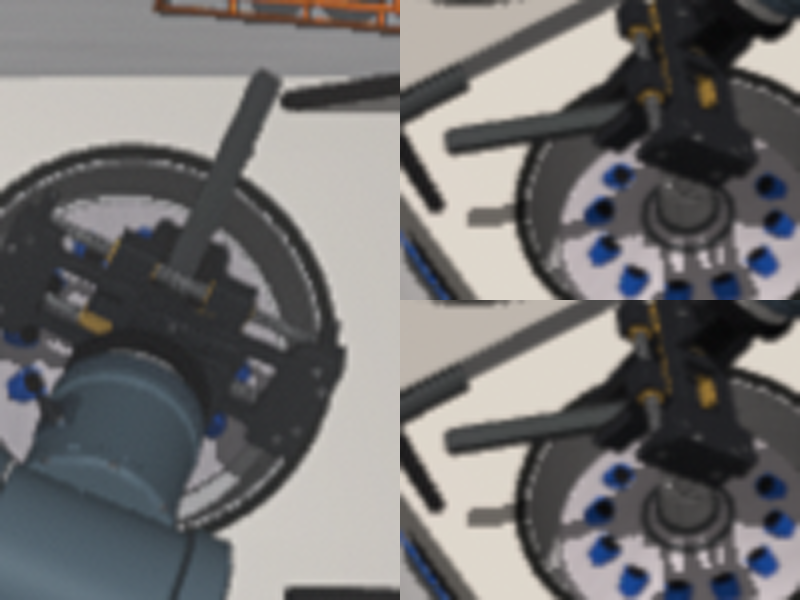

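```bash
python3 - <<'E'
from tgt import *
W=imaging.camera_model("wrist")
s=sensors.observe();R=q2R(s["ee_rot"]);K=R*keytool();o=s["tcp_pos"]+R.apply(CT)
f=lambda X:(proj(W,X)-[160,0])*3+1
print("cam",ray(W,(0,0))[0])
print("ridge tip",f(o+K.apply([.063,0,.0098])),"edges",f(o+K.apply([.063,.0085,.0049])),f(o+K.apply([.063,-.0085,.0049])))
l=np.radians(-25.06)
for i in range(6):
    a=l+np.pi/3*i; print("v",i,f(SC+.01028*np.array([np.cos(a),np.sin(a),0])),"bottom",f(SC+.01028*np.array([np.cos(a),np.sin(a),0])-[0,0,.024]))
print("head near/far/l/r",[f(SC+.0195*np.array([np.cos(l+k),np.sin(l+k),0])) for k in (np.pi,0,np.pi/2,-np.pi/2)])
print("head base near",f(SC+.0195*np.array([np.cos(l+np.pi),np.sin(l+np.pi),0])-[0,0,.019]))
E
python3 -c "
import cv2
w=cv2.imread('pics/wrist7.png'); cv2.imwrite('pics/w7b.png',cv2.convertScaleAbs(cv2.resize(w[0:100,200:310],None,fx=6,fy=6,interpolation=2),alpha=1.7))"
```

```text
cam [ 0.4551 -0.0695  0.3329]
ridge tip [281.6682 205.113 ] edges [222.7191 234.6284] [340.6819 234.6025]
v 0 [284.9471 224.2293] bottom [285.0915 139.2715]
v 1 [339.4914 197.5463] bottom [335.5094 112.4672]
v 2 [342.7266 139.496 ] bottom [338.2765  54.5533]
v 3 [285.1665 107.871 ] bottom [285.3086  23.2278]
v 4 [227.5055 139.4302] bottom [232.239   54.5177]
v 5 [230.5199 197.4667] bottom [234.788  112.4172]
head near/far/l/r [array([285.2826,  46.2667]), array([284.8631, 268.788 ]), array([407.7612, 169.3739]), array([162.4232, 169.2137])]
head base near [285.3949 -21.1795]
```

View pics/w7b.png

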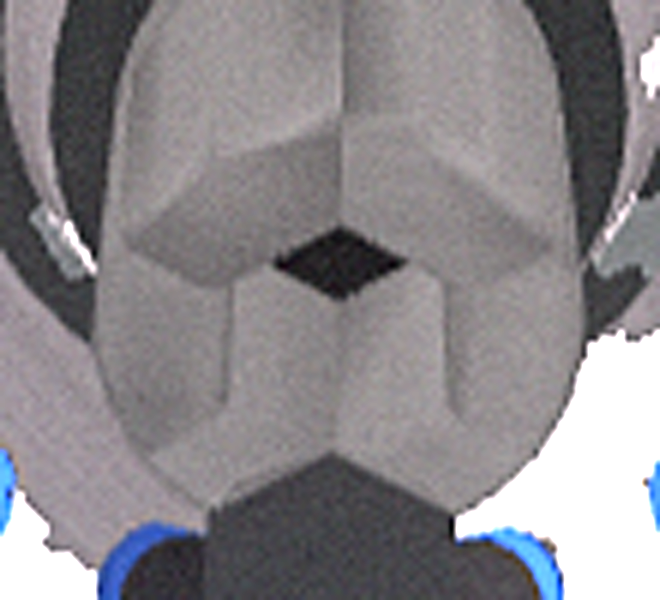

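```bash
python3 - <<'E'
from tgt import *
W=imaging.camera_model("wrist")
s=sensors.observe();p=s["tcp_pos"];R=q2R(s["ee_rot"])
C,_=ray(W,(0,0));print(R.inv().apply(C-p)); print((Ro.from_matrix(W["R"])*R).as_matrix())
for k in ([.063,0,.0098],[0.063,0,0],[0,0,0]):
    q=CT+keytool().apply(k); print(q,proj(W,p+R.apply(q)))
print(R.inv().apply(ray(W,(255.5,75.5))[1]))
E
grep -n "pts(v,63" fit.py | head -2; python3 - <<'E'
E
```

```text
[ 0.0002 -0.0684 -0.1481]
[[ 1.      0.0001  0.0012]
 [ 0.0002  0.9634 -0.268 ]
 [-0.0012  0.268   0.9634]]
[ 0.     -0.0823 -0.0028] [253.5561  68.0377]
[ 0.     -0.075   0.0037] [253.5742  87.1468]
[ 0.     -0.0333 -0.0436] [253.4355 209.8519]
[ 0.0048 -0.0803  1.0603]
20:    print("corner tool yz",v[:2],"alpha deg",np.degrees(v[2]),"res",o.fun,"long tip",w,"corner",p+R.apply([0,*k]),"short tip",p+R.apply([0,*pts(v,63,0)]))
30:print("corner tool yz",v[:2],"alpha deg",np.degrees(v[2]),"res",o.fun,"long tip",w,"corner",p+R.apply([0,*k]),"short tip",p+R.apply([0,*pts(v,63,0)]))
```

```bash
cat > fit2.py <<'E'
exec(open("fit.py").read().split("for wt in (1,.01)")[0])
Rs=q2R([ 3.29308092e-04,8.14176542e-01,5.80616792e-01,-7.68826419e-04]); 
R0=np.array([[ 0.32656664,0.94517191,-0.00207125],[0.91085739,-0.31412398,0.26770307],[0.2523748,-0.08930951,-0.96349923]]);t0=np.array([-0.57421841,-0.0357615,0.39188139])
print("C start",Rs.inv().apply(-R0.T@t0-np.array([0.18702549,0.54319172,0.23784571])))
C=np.array([-.0684,-.1481])
a=lambda d:(18-27.8*np.sin(np.radians(d)),-18+27.8*np.cos(np.radians(d)))
obs=[((63,9.81),-.0770),(a(22.5),.2531),(a(45),.3678),(a(67.5),.4736)]
for wt in (1,.3,.1):
    o=least_squares(res,[-.03,-.04,0],args=(wt,)); v=o.x
    t=pts(v,0,-160); w=p+R.apply([0,t[0],t[1]]); k=pts(v,0,0)
    print("corner tool yz",v[:2],"alpha deg",np.degrees(v[2]),"res",o.fun,"long tip",w,"corner",p+R.apply([0,*k]),"short tip",p+R.apply([0,*pts(v,63,0)]))
E
python3 fit2.py
```

```text
C start [ 0.0003 -0.0699 -0.1481]
corner tool yz [-0.031  -0.0449] alpha deg 3.297249899377766 res [-1.096   1.0312  0.3076 -0.944  -0.5438 -1.0907] long tip [ 0.5406 -0.1117  0.1695] corner [ 0.54   -0.1025  0.3292] short tip [ 0.5346 -0.0398  0.3256]
corner tool yz [-0.0314 -0.0459] alpha deg 4.660785104243119 res [-0.2429  0.6593  0.1268 -0.6357  0.1975 -0.9542] long tip [ 0.5409 -0.1159  0.1707] corner [ 0.5401 -0.1029  0.3301] short tip [ 0.5346 -0.0403  0.325 ]
corner tool yz [-0.0321 -0.0476] alpha deg 5.840205040432087 res [-0.0454  0.1658  0.0043 -0.1347  0.2686 -0.5206] long tip [ 0.5413 -0.1199  0.1727] corner [ 0.5401 -0.1037  0.3319] short tip [ 0.5347 -0.0412  0.3254]
```

```bash
python3 -m creep '0 -.02 .02 0 0 0 255;0 -.04 .04 0 0 0 255;.005 -.06 .06 0 0 0 255;.005 -.08 .08 0 0 0 255;.005 -.093 .096 0 0 0 255;.005 -.093 .096 0 0 0 255;.005 -.093 .096 0 0 0 255;.005 -.093 .096 0 0 0 255' >/dev/null; python3 plan.py '.005 -.093 .096 0 0 0'
python3 - <<'E'
import cv2
from bench import imaging
w=imaging.get_image("wrist"); cv2.imwrite('pics/w8.png',cv2.convertScaleAbs(cv2.resize(w[20:120,200:310],None,fx=6,fy=6,interpolation=2),alpha=1.7))
E
```

```text
t13.85 cmd [ 0.5893 -0.1316  0.2476] meas [ 0.5897 -0.1321  0.2471] dp [ 0.0004 -0.0004 -0.0005] dR deg [-0.0343  0.0583  0.0492] F [ 0.9272  0.6624 -3.4012] M [0.3706 0.7224 0.0642] op 0.187 q [-0.4038 -0.1377  2.0817 -0.0531  0.4736 -1.4995]
```

View pics/w8.png

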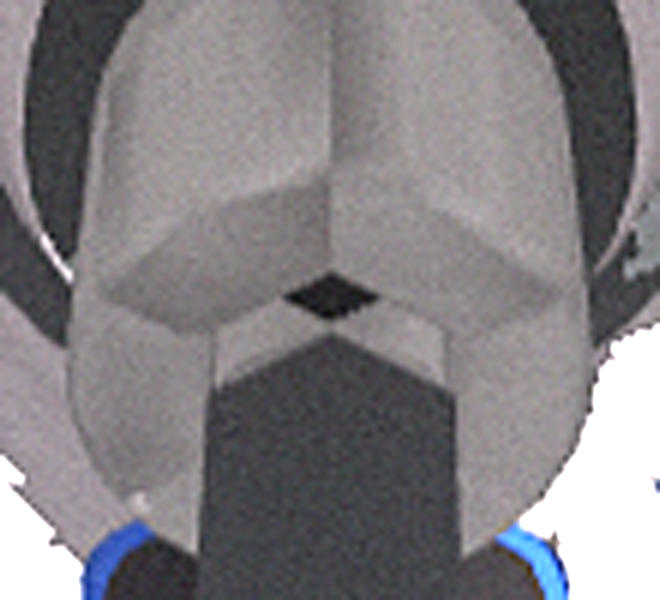

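```bash
python3 -m creep '0 -.01 .01 0 0 0 255;0 -.02 .02 0 0 0 255;-.002 -.026 .03 0 0 0 255;-.002 -.026 .03 0 0 0 255;-.002 -.026 .03 0 0 0 255;-.002 -.026 .03 0 0 0 255;-.002 -.026 .03 0 0 0 255;-.002 -.026 .03 0 0 0 255' >/dev/null; python3 plan.py '-.002 -.026 .03 0 0 0'
python3 - <<'E'
import cv2
from bench import imaging
w=imaging.get_image("wrist"); cv2.imwrite('pics/w9.png',cv2.convertScaleAbs(cv2.resize(w[20:120,200:310],None,fx=6,fy=6,interpolation=2),alpha=1.7))
E
```

```text
t14.90 cmd [ 0.5892 -0.132   0.2417] meas [ 0.5895 -0.1323  0.241 ] dp [ 0.0004 -0.0003 -0.0007] dR deg [-0.0163  0.0591  0.0478] F [-0.1162 -0.9057 -3.5942] M [0.3593 0.5874 0.0513] op 0.186 q [-0.4046 -0.1286  2.0874 -0.0534  0.459  -1.4994]
```

View pics/w9.png

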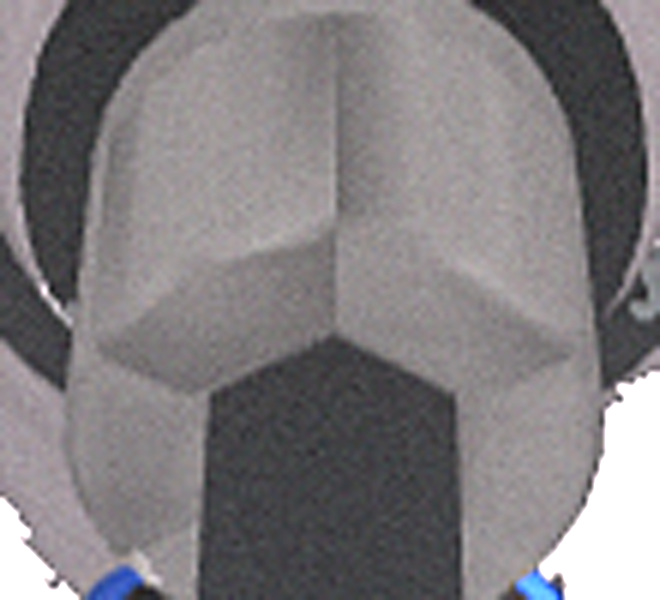

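```bash
python3 -m creep '.002 -.006 .006 0 0 0 255;.002 -.011 .0125 0 0 0 255;.002 -.016 .019 0 0 0 255;.002 -.022 .025 0 0 0 255;.002 -.027 .031 0 0 0 255;.002 -.033 .038 0 0 0 255;.002 -.038 .044 0 0 0 255;.002 -.044 .05 0 0 0 255'; python3 plan.py '.002 -.044 .05 0 0 0'
python3 - <<'E'
import cv2
from bench import imaging
w=imaging.get_image("wrist"); cv2.imwrite('pics/w10.png',cv2.convertScaleAbs(cv2.resize(w[20:120,200:310],None,fx=6,fy=6,interpolation=2),alpha=1.7))
E
```

```text
clock: 15.95
tcp_pos: [0.5903, -0.1324, 0.2316]
ee_rot: [0.3, 0.789, 0.502, 0.19]
ft_force: [6.7, -2.5, 0.4]
opening: 0.19
t15.95 cmd [ 0.5893 -0.1317  0.2317] meas [ 0.5903 -0.1324  0.2316] dp [ 0.001  -0.0007 -0.0001] dR deg [-0.1269  0.0587  0.0592] F [ 6.6506 -2.5203  0.3633] M [-0.2517 -0.5066  0.0223] op 0.190 q [-0.404  -0.1123  2.0953 -0.0574  0.433  -1.4947]
```

View pics/w10.png

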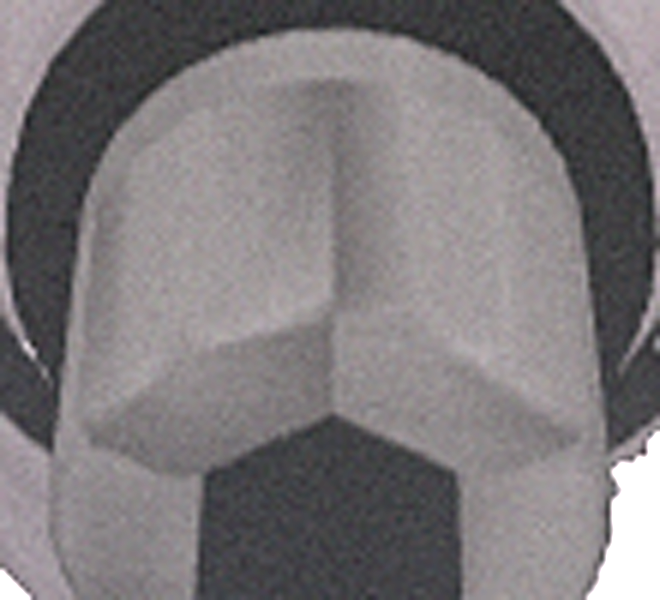

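```bash
python3 -m creep '0 0 .01 0 0 0 255;0 -.005 .017 0 0 0 255;0 -.01 .023 0 0 0 255;0 -.016 .03 0 0 0 255;0 -.022 .036 0 0 0 255;0 -.028 .042 0 0 0 255;0 -.034 .048 0 0 0 255;0 -.039 .054 0 0 0 255'; python3 plan.py '0 -.039 .054 0 0 0'
python3 - <<'E'
import cv2
from bench import imaging
w=imaging.get_image("wrist"); cv2.imwrite('pics/w11.png',cv2.convertScaleAbs(cv2.resize(w[20:220,200:310],None,fx=3,fy=3,interpolation=2),alpha=1.7))
E
```

```text
clock: 17.0
tcp_pos: [0.5906, -0.1325, 0.221]
ee_rot: [0.3, 0.789, 0.502, 0.189]
ft_force: [3.5, -2.2, -0.3]
opening: 0.187
t17.00 cmd [ 0.5902 -0.1322  0.2217] meas [ 0.5906 -0.1325  0.221 ] dp [ 0.0004 -0.0003 -0.0008] dR deg [-0.0195  0.0597  0.0491] F [ 3.5409 -2.2211 -0.2618] M [-0.1462 -0.2271 -0.0224] op 0.187 q [-0.404  -0.0936  2.1021 -0.0604  0.4094 -1.4915]
```

View pics/w11.png

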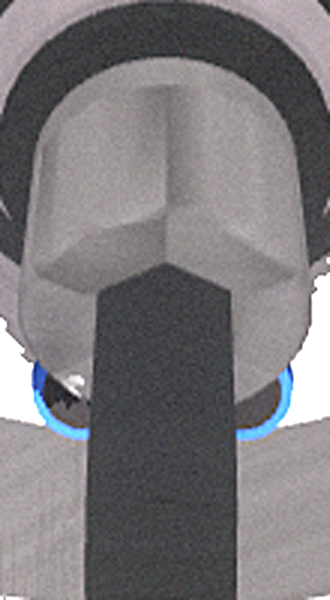

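```bash
python3 -m creep '0 -.002 .004 0 0 0 255;0 -.005 .008 0 0 0 255;0 -.007 .011 0 0 0 255;0 -.01 .014 0 0 0 255;0 -.012 .017 0 0 0 255;0 -.014 .02 0 0 0 255;0 -.014 .02 0 0 0 255;0 -.014 .02 0 0 0 255'; python3 plan.py '0 -.014 .02 0 0 0'
```

```text
clock: 18.05
tcp_pos: [0.5921, -0.1332, 0.2192]
ee_rot: [0.301, 0.788, 0.502, 0.19]
ft_force: [3.2, -1.5, 6.7]
opening: 0.189
t18.05 cmd [ 0.5906 -0.1324  0.2181] meas [ 0.5921 -0.1332  0.2192] dp [ 0.0015 -0.0008  0.0011] dR deg [-0.2321  0.0677  0.0512] F [ 3.1531 -1.4893  6.6878] M [-0.2804 -0.5286 -0.0037] op 0.189 q [-0.404  -0.0875  2.1024 -0.0617  0.3993 -1.4902]
```

```bash
python3 -m creep '0 .004 -.005 0 0 0 255;0 .004 -.005 0 0 0 200;0 .004 -.005 0 0 0 160;0 .004 -.005 0 0 0 130;0 .004 -.005 0 0 0 130;0 .004 -.005 0 0 0 130;0 .004 -.03 0 0 0 130;0 .004 -.06 0 0 0 130'; python3 plan.py '0 .004 -.06 0 0 0'
python3 - <<'E'
from tgt import *
R=frame([0,0,-1],[np.cos(np.radians(64.94)),np.sin(np.radians(64.94)),0])
l=np.array([np.cos(np.radians(-25.06)),np.sin(np.radians(-25.06)),0])
c=np.array([.541,-.1098,.233]); need(c+.1*l+[0,0,.1],R)
p,R0=load(); print(R0.apply([0,0,-1]))
E
```

```text
clock: 19.05
tcp_pos: [0.5857, -0.1302, 0.2246]
ee_rot: [0.3, 0.789, 0.502, 0.189]
ft_force: [0.2, 0.3, -0.8]
opening: 0.49
t19.05 cmd [ 0.5856 -0.13    0.2252] meas [ 0.5857 -0.1302  0.2246] dp [ 0.0001 -0.0002 -0.0007] dR deg [0.0032 0.0575 0.0488] F [ 0.222   0.2625 -0.7787] M [ 0.1093  0.2993 -0.0119] op 0.490 q [-0.4035 -0.1127  2.1107 -0.0598  0.4203 -1.492 ]
need [-0.006  0.731 -0.313] [0.922 0.005 0.001]
[-0.599   0.2834  0.7489]
```

```bash
python3 -m creep '0 0 -.2 0 0 0 130;0 0 -.4 0 0 0 130;0 .1 -.6 0 0 0 130;0 .3 -.6 .2 0 0 130;0 .5 -.5 .4 0 0 130;0 .65 -.4 .6 0 0 130;0 .73 -.31 .8 0 0 130;0 .73 -.31 .92 0 0 130' >/dev/null; python3 plan.py '0 .73 -.31 .92 0 0'
python3 - <<'E'
from tgt import *
import cv2
w=imaging.get_image("wrist");s=imaging.get_image("scene");t=imaging.get_image("top")
cv2.imwrite("pics/wrist12.png",w);cv2.imwrite("pics/scene12.png",s);cv2.imwrite("pics/top12.png",t)
cv2.imwrite("pics/c12.png",np.hstack([cv2.resize(t[90:240,270:370],(400,600),interpolation=2),cv2.resize(s[110:210,155:255],(400,400),interpolation=2)[np.r_[0:400,0:200]]]))
E
```

```text
t20.05 cmd [ 0.6321 -0.1514  0.3326] meas [ 0.6334 -0.1527  0.3313] dp [ 0.0013 -0.0014 -0.0013] dR deg [0.2261 0.0751 0.0318] F [-0.2578  0.3848 -0.157 ] M [0.0103 0.0234 0.0132] op 0.489 q [-0.4174  0.2961  1.283  -0.0022  1.5647 -1.5497]
```

View pics/wrist12.png

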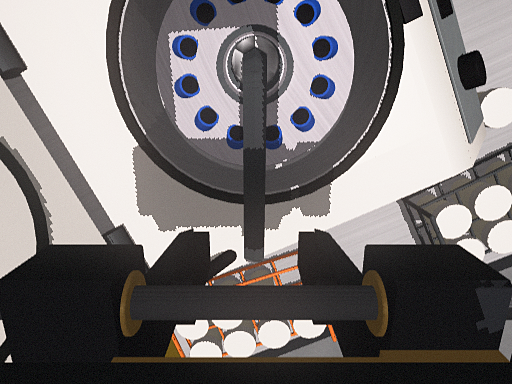

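View pics/c12.png

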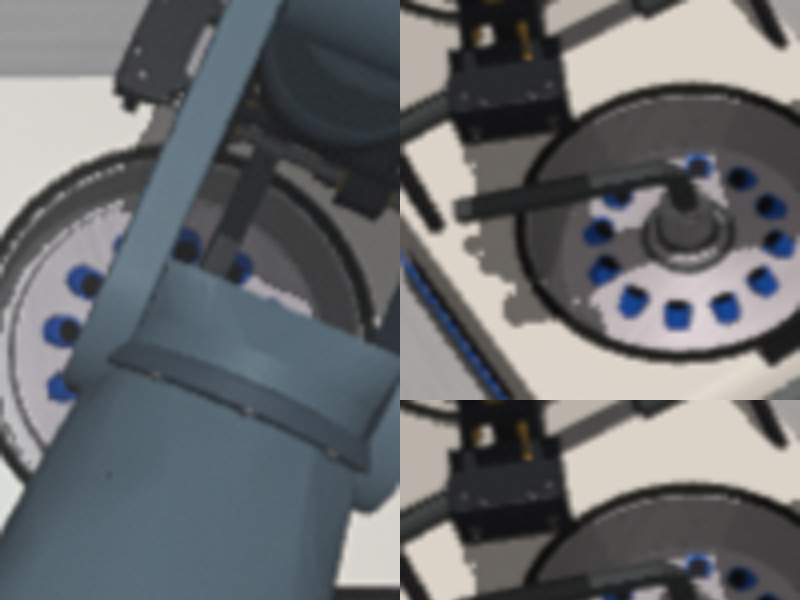

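```bash
python3 - <<'E'
from tgt import *
W=imaging.camera_model("wrist");S=imaging.camera_model("scene")
c=np.array([.5415,-.11,.233]);l=np.array([np.cos(np.radians(-25.06)),np.sin(np.radians(-25.06)),0])
for dz in (0,-.005,-.01,.01): print(dz,proj(W,c+.16*l+[0,0,dz]),proj(S,c+.16*l+[0,0,dz]))
print("corner",proj(W,c),proj(S,c))
print(onz(W,(254,256),.238),onz(W,(254,150),.24), tri([(W,(254,256)),(S,(170.5,162.3))]))
R=frame([0,0,-1],[np.cos(np.radians(64.94)),np.sin(np.radians(64.94)),0])
need(c+.115*l+[0,0,-.019],R)
E
```

```text
0 [253.487  262.7562] [168.3817 159.0907]
-0.005 [253.5055 259.953 ] [168.6901 160.1503]
-0.01 [253.5233 257.2458] [168.9964 161.2023]
0.01 [253.448  268.6718] [167.7581 156.9485]
corner [253.1143  56.906 ] [224.9018 150.7809]
[ 0.6787 -0.1737  0.238 ] [ 0.6002 -0.1368  0.24  ] (array([ 0.6852, -0.1758,  0.2204]), [np.float64(0.0019669675104019226), np.float64(0.00196696751040183)])
need [-0.003  0.101  0.791] [ 0.002  0.004 -0.001]
```

```bash
python3 -m creep '0 .05 .1 0 0 0 130;0 .1 .25 0 0 0 130;0 .1 .4 0 0 0 130;0 .1 .55 0 0 0 130;0 .1 .7 0 0 0 130;0 .1 .8 0 0 0 130;0 .1 .83 0 0 0 160;0 .1 .83 0 0 0 187'; python3 plan.py '0 .1 .83 0 0 0'
python3 - <<'E'
import cv2
from bench import imaging
w=imaging.get_image("wrist");cv2.imwrite("pics/wrist13.png",w)
E
```

```text
clock: 21.2
tcp_pos: [0.6461, -0.1585, 0.2074]
ee_rot: [0.002, 0.844, 0.537, -0.0]
ft_force: [0.3, 0.2, -0.4]
opening: 0.288
t21.20 cmd [ 0.6457 -0.1582  0.2081] meas [ 0.6461 -0.1585  0.2074] dp [ 0.0004 -0.0002 -0.0007] dR deg [-0.0214  0.0772 -0.0087] F [ 0.344   0.1875 -0.357 ] M [-0.049   0.0108 -0.033 ] op 0.288 q [-0.4175  0.4023  1.3926 -0.0023  1.3446 -1.5501]
```

View pics/wrist13.png

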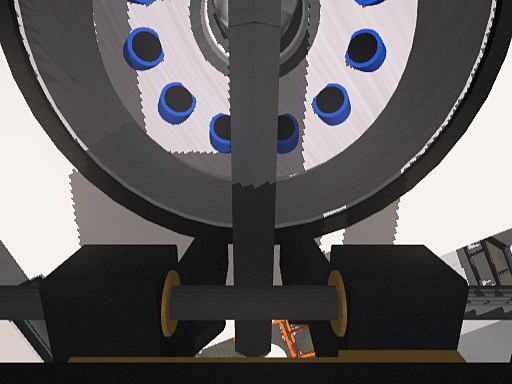

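```bash
python3 -m creep '-.027 0 0 0 0 .044 187;-.053 -.002 0 0 0 .089 187;-.08 -.004 0 0 0 .133 187;-.107 -.007 0 0 0 .178 187;-.133 -.012 0 0 0 .222 187;-.159 -.017 0 0 0 .267 187;-.185 -.023 0 0 0 .311 187;-.211 -.03 0 0 0 .356 187'; python3 plan.py '-.211 -.03 0 0 0 .356'
```

```text
clock: 22.25
tcp_pos: [0.6301, -0.184, 0.2085]
ee_rot: [0.002, 0.911, 0.413, 0.002]
ft_force: [7.1, 7.1, 3.2]
opening: 0.266
t22.25 cmd [ 0.6282 -0.185   0.2083] meas [ 0.6301 -0.184   0.2085] dp [0.0019 0.0009 0.0003] dR deg [-0.1024  0.3024  0.0845] F [7.0538 7.1037 3.1717] M [ 1.0895 -1.1515  0.069 ] op 0.266 q [-0.4652  0.3801  1.4202  0.0012  1.3363 -1.3174]
```

```bash
python3 -c "
from bench import imaging;import cv2
cv2.imwrite('pics/wrist14.png',imaging.get_image('wrist'))"
python3 -m creep '-.05 -.002 0 0 0 .083 187;-.1 -.007 0 0 0 .167 187;-.15 -.015 0 0 0 .25 187;-.198 -.026 0 0 0 .333 187;-.246 -.041 0 0 0 .417 187;-.293 -.058 0 0 0 .5 187;-.339 -.079 0 0 0 .583 187;-.383 -.103 0 0 0 .667 187'; python3 plan.py '-.383 -.103 0 0 0 .667'
```

```text
clock: 23.3
tcp_pos: [0.5812, -0.2181, 0.2088]
ee_rot: [0.002, 0.987, 0.163, 0.003]
ft_force: [9.6, 3.7, 1.4]
opening: 0.269
t23.30 cmd [ 0.5788 -0.2181  0.2084] meas [ 0.5812 -0.2181  0.2088] dp [0.0023 0.     0.0005] dR deg [-0.0655  0.367   0.1607] F [9.5595 3.7349 1.4287] M [ 0.6477 -1.4581  0.1253] op 0.269 q [-0.5504  0.3021  1.5214  0.0009  1.3109 -0.8773]
```

View pics/wrist14.png

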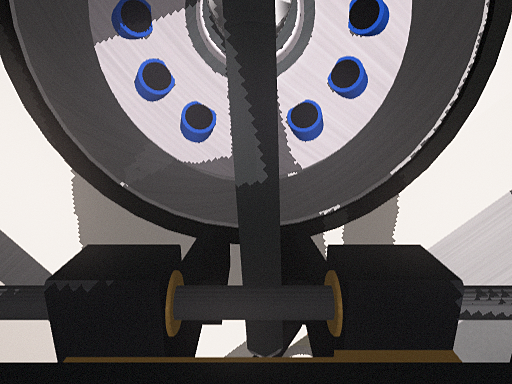

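```bash

python3 -m creep '-.05 -.002 0 0 0 .083 187;-.1 -.007 0 0 0 .167 187;-.15 -.015 0 0 0 .25 187;-.198 -.026 0 0 0 .333 187;-.246 -.041 0 0 0 .417 187;-.293 -.058 0 0 0 .5 187;-.339 -.079 0 0 0 .583 187;-.383 -.103 0 0 0 .667 187'; python3 plan.py '-.383 -.103 0 0 0 .667'
python3 -m creep '-.05 -.002 0 0 0 .083 187;-.1 -.007 0 0 0 .167 187;-.15 -.015 0 0 0 .25 187;-.198 -.026 0 0 0 .333 187;-.246 -.041 0 0 0 .417 187;-.293 -.058 0 0 0 .5 187;-.339 -.079 0 0 0 .583 187;-.383 -.103 0 0 0 .667 187'; python3 plan.py '-.383 -.103 0 0 0 .667'
python3 -c "
from bench import imaging;import cv2
cv2.imwrite('pics/wrist15.png',imaging.get_image('wrist'));cv2.imwrite('pics/scene15.png',imaging.get_image('scene'))"
```

```text
clock: 24.3
tcp_pos: [0.522, -0.2233, 0.209]
ee_rot: [0.002, 0.995, -0.099, 0.004]
ft_force: [11.4, -0.2, 1.5]
opening: 0.269
t24.30 cmd [ 0.5195 -0.2221  0.2084] meas [ 0.522  -0.2233  0.209 ] dp [ 0.0025 -0.0012  0.0006] dR deg [0.0001 0.4226 0.1891] F [11.3578 -0.2423  1.4979] M [-0.0852 -1.5106  0.1481] op 0.269 q [-0.6131  0.1866  1.6623 -0.0002  1.2835 -0.4154]
clock: 25.3
tcp_pos: [0.4684, -0.1987, 0.2092]
ee_rot: [0.003, 0.936, -0.353, 0.005]
ft_force: [8.6, -5.7, 0.4]
opening: 0.266
t25.30 cmd [ 0.4661 -0.1958  0.2083] meas [ 0.4684 -0.1987  0.2092] dp [ 0.0024 -0.0029  0.0009] dR deg [0.0644 0.4808 0.2233] F [ 8.5916 -5.6925  0.4177] M [-0.9227 -1.2182  0.058 ] op 0.266 q [-0.6331  0.0544  1.809  -0.0028  1.2673  0.0899]
```

View pics/wrist15.png

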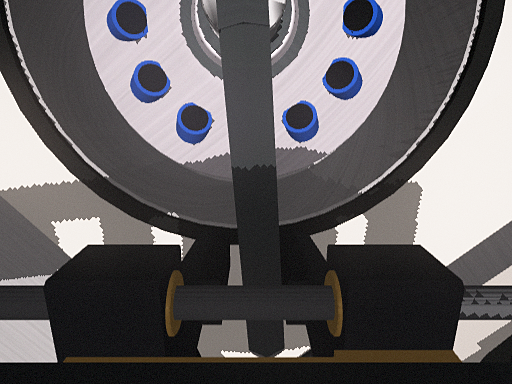

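View pics/scene15.png

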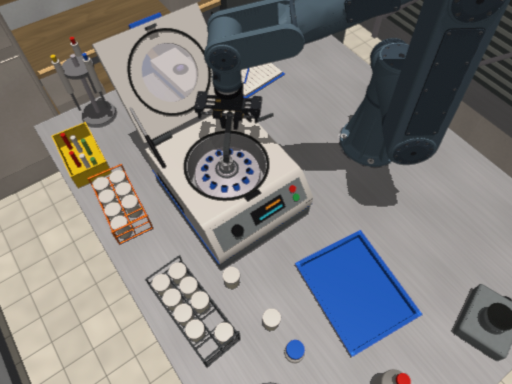

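```bash
python3 - <<'E'
from tgt import *
a=np.radians(-126);l=np.array([np.cos(a),np.sin(a),0]);R=frame([0,0,-1],[np.cos(a+np.pi/2),np.sin(a+np.pi/2),0])
p,R0=load();print(R0.as_matrix())
need(np.array([.5415,-.11,.212])+.06*l,R)
E
```

```text
[[ 0.753  -0.6581  0.0001]
 [-0.6581 -0.753  -0.004 ]
 [ 0.0027  0.0029 -1.    ]]
need [ 0.038 -0.363 -0.026] [ 0.004 -0.003 -0.114]
```

```bash

python3 -m creep '.03 0 0 0 0 0 170;.05 -.05 0 0 0 -.05 160;.05 -.15 0 0 0 -.1 160;.045 -.25 -.01 0 0 -.114 160;.04 -.35 -.02 0 0 -.114 160;.038 -.363 -.026 0 0 -.114 160;.038 -.363 -.026 0 0 -.114 190;.038 -.363 -.026 0 0 -.114 255'; python3 plan.py '.038 -.363 -.026 0 0 -.114'
python3 -m creep '0 0 0 0 0 0 255;0 0 0 0 0 0 255;0 0 0 0 0 0 255;0 0 0 0 0 0 255;0 0 -.02 0 0 0 255;0 0 -.04 0 0 0 255;0 0 -.07 0 0 0 255;0 0 -.1 0 0 0 255'; python3 plan.py '0 0 -.1 0 0 0'
```

```text
clock: 26.4
tcp_pos: [0.506, -0.1588, 0.211]
ee_rot: [0.001, 0.951, -0.309, 0.0]
ft_force: [-1.1, 1.2, 1.4]
opening: 0.186
t26.40 cmd [ 0.5062 -0.1586  0.212 ] meas [ 0.506  -0.1588  0.211 ] dp [-0.0002 -0.0002 -0.001 ] dR deg [ 0.0638 -0.0754  0.0107] F [-1.1371  1.2152  1.4152] M [0.1872 0.2034 0.0654] op 0.186 q [-0.5268  0.1078  1.7477 -0.0022  1.2852  0.1027]
clock: 27.4
tcp_pos: [0.5063, -0.1542, 0.2202]
ee_rot: [-0.003, 0.951, -0.309, -0.002]
ft_force: [18.8, 11.2, -38.9]
opening: 0.19
t27.40 cmd [ 0.5062 -0.1585  0.227 ] meas [ 0.5063 -0.1542  0.2202] dp [ 0.0002  0.0043 -0.0069] dR deg [ 0.4849 -0.4408 -0.0322] F [ 18.8102  11.1969 -38.9028] M [ 1.4916 -2.6326 -0.0194] op 0.190 q [-0.5236  0.0987  1.7383  0.0061  1.3093  0.103 ]
```

```bash

python3 -m creep '0 0 .03 0 0 0 255;0 0 .07 0 0 0 255;0 0 .1 0 0 0 255;0 0 .1 0 0 0 180;0 0 .1 0 0 0 160;0 -.1 .1 0 0 0 160;0 -.2 .1 0 0 0 160;0 -.307 .1 0 0 0 160'; python3 plan.py '0 -.307 .1 0 0 0'
python3 -c "
from bench import imaging;import cv2
cv2.imwrite('pics/wrist16.png',imaging.get_image('wrist'));s=imaging.get_image('scene');cv2.imwrite('pics/scene16.png',cv2.resize(s[60:210,150:300],None,fx=4,fy=4,interpolation=2))"
```

```text
clock: 28.4
tcp_pos: [0.5344, -0.1204, 0.211]
ee_rot: [0.001, 0.951, -0.309, 0.001]
ft_force: [0.3, 0.5, 0.1]
opening: 0.373
t28.40 cmd [ 0.5333 -0.1213  0.2119] meas [ 0.5344 -0.1204  0.211 ] dp [ 0.0011  0.0009 -0.0009] dR deg [ 0.085  -0.0067 -0.0273] F [0.3356 0.5436 0.1445] M [ 0.0275  0.1324 -0.0039] op 0.373 q [-0.4372  0.1459  1.7052 -0.0021  1.2886  0.1916]
```

View pics/wrist16.png

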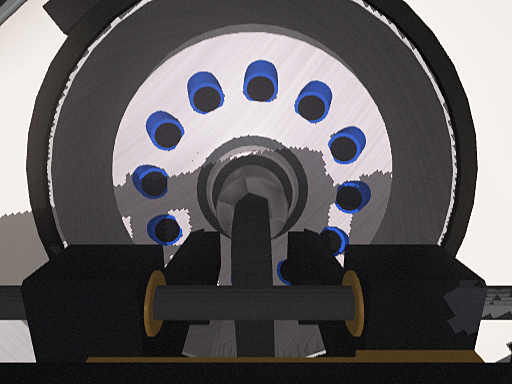

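View pics/scene16.png

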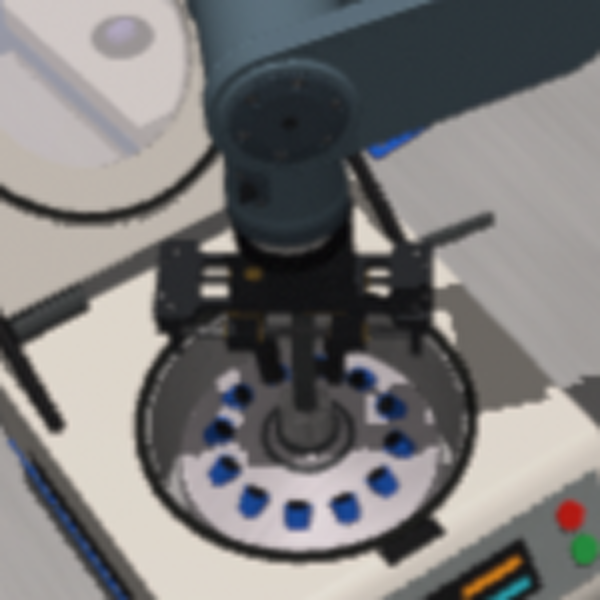

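```bash

python3 -m creep '0 0 0 0 0 0 200;0 0 0 0 0 0 255;0 0 0 0 0 0 255;0 0 0 0 0 0 255;0 0 0 0 0 0 255;0 0 -.01 0 0 0 255;0 0 -.02 0 0 0 255;0 0 -.03 0 0 0 255'; python3 plan.py '0 0 -.03 0 0 0'
```

```text
clock: 29.5
tcp_pos: [0.5324, -0.1208, 0.2115]
ee_rot: [0.001, 0.951, -0.309, -0.001]
ft_force: [8.8, 1.0, -33.3]
opening: 0.182
t29.50 cmd [ 0.5333 -0.1213  0.2164] meas [ 0.5324 -0.1208  0.2115] dp [-0.0008  0.0005 -0.0049] dR deg [ 0.0697 -0.262   0.0112] F [  8.8221   0.9913 -33.2517] M [-0.142  -1.141   0.1316] op 0.182 q [-0.4397  0.1443  1.706  -0.0015  1.2938  0.1896]
```

```bash

python3 -m creep '0 0 .02 0 0 0 255;0 0 .03 0 0 0 255;.003 0 .03 0 0 -.05 255;.006 0 .03 0 0 -.1 255;.01 0 .03 0 0 -.15 255;.014 0 .03 0 0 -.2 255;.017 -.002 .03 0 0 -.25 255;.017 -.002 .03 0 0 -.25 255'; python3 plan.py '.017 -.002 .03 0 0 -.25'
python3 -m creep '0 0 -.01 0 0 0 255;0 0 -.02 0 0 0 255;0 0 -.03 0 0 0 255;0 0 -.03 0 0 0 255;0 0 -.03 0 0 0 255;0 0 -.03 0 0 0 255;0 0 -.03 0 0 0 255;0 0 -.03 0 0 0 255'; python3 plan.py '0 0 -.03 0 0 0'
```

```text
clock: 30.5
tcp_pos: [0.5353, -0.1231, 0.2115]
ee_rot: [0.002, 0.977, -0.215, 0.0]
ft_force: [-5.6, 1.8, -4.2]
opening: 0.184
t30.50 cmd [ 0.5355 -0.1226  0.2119] meas [ 0.5353 -0.1231  0.2115] dp [-0.0002 -0.0006 -0.0004] dR deg [ 0.0318 -0.0376  0.0366] F [-5.6018  1.8397 -4.223 ] M [ 0.3635  0.9711 -0.0291] op 0.184 q [-0.4405  0.1495  1.7001 -0.0031  1.2909 -0.0066]
clock: 31.5
tcp_pos: [0.5357, -0.123, 0.2158]
ee_rot: [0.001, 0.977, -0.215, 0.001]
ft_force: [-4.9, 1.3, -5.5]
opening: 0.185
t31.50 cmd [ 0.5355 -0.1226  0.2164] meas [ 0.5357 -0.123   0.2158] dp [ 0.0002 -0.0005 -0.0006] dR deg [0.0524 0.0007 0.0043] F [-4.8693  1.3279 -5.5251] M [0.1428 1.0891 0.0228] op 0.185 q [-0.4402  0.1454  1.6956 -0.0027  1.2988 -0.0071]
```

```bash

python3 -m creep '0 0 -.02 0 0 0 255;0 0 -.05 0 0 0 255;0 0 -.08 0 0 0 255;0 0 -.12 0 0 0 255;0 0 -.16 0 0 0 255;0 0 -.2 0 0 0 255;0 0 -.24 0 0 0 255;0 0 -.28 0 0 0 255'; python3 plan.py '0 0 -.28 0 0 0'
python3 -c "
from bench import imaging;import cv2
cv2.imwrite('pics/wrist17.png',imaging.get_image('wrist'));s=imaging.get_image('scene');cv2.imwrite('pics/scene17.png',cv2.resize(s[60:210,150:300],None,fx=4,fy=4,interpolation=2))"
```

```text
clock: 32.5
tcp_pos: [0.536, -0.1227, 0.2582]
ee_rot: [0.001, 0.977, -0.214, 0.001]
ft_force: [-0.2, -0.0, -4.4]
opening: 0.182
t32.50 cmd [ 0.5355 -0.1224  0.2584] meas [ 0.536  -0.1227  0.2582] dp [ 0.0005 -0.0003 -0.0002] dR deg [ 0.0838  0.0398 -0.0042] F [-0.1958 -0.0088 -4.3945] M [ 0.1171  0.0439 -0.0027] op 0.182 q [-0.4398  0.1069  1.6505 -0.0021  1.3817 -0.0072]
```

View pics/wrist17.png

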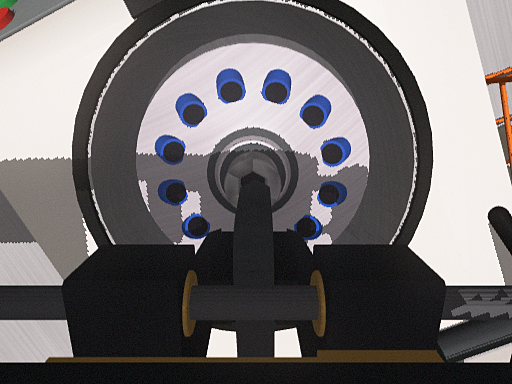

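View pics/scene17.png

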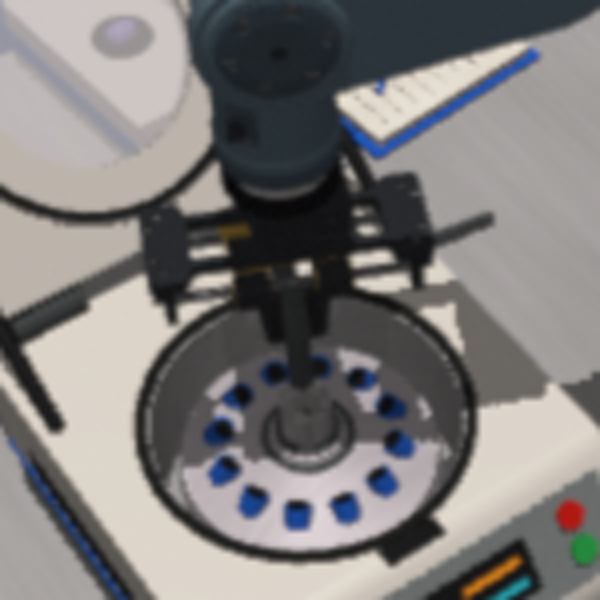

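```bash

python3 -m creep '0 0 -.05 0 0 0 255;0 0 -.15 0 0 0 255;0 0 -.3 0 0 0 255;0 0 -.45 0 0 0 255;0 .0 -.6 0 0 0 255;0 .0 -.75 0 0 0 255;0 .0 -.8 0 0 0 255;0 0 -.8 0 0 0 255'>/dev/null; python3 plan.py '0 0 -.8 0 0 0'
python3 -c "
from bench import imaging;import cv2
w=imaging.get_image('wrist')
cv2.imwrite('pics/wrist18.png',w);cv2.imwrite('pics/w18.png',cv2.convertScaleAbs(cv2.resize(w[120:270,190:320],None,fx=4,fy=4,interpolation=2),alpha=1.6));t=imaging.get_image('top');cv2.imwrite('pics/top18.png',t)"
```

```text
t33.60 cmd [ 0.5355 -0.1219  0.3784] meas [ 0.5358 -0.1225  0.3781] dp [ 0.0003 -0.0006 -0.0003] dR deg [ 0.0754  0.0702 -0.0028] F [ 0.8111  0.5134 -4.8882] M [ 0.1693 -0.0012 -0.035 ] op 0.182 q [-0.4394  0.0415  1.4831 -0.0022  1.6139 -0.0072]
```

View pics/w18.png

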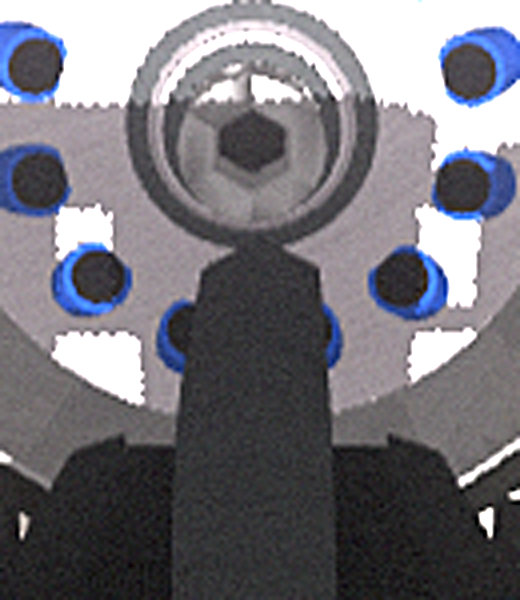

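View pics/wrist18.png

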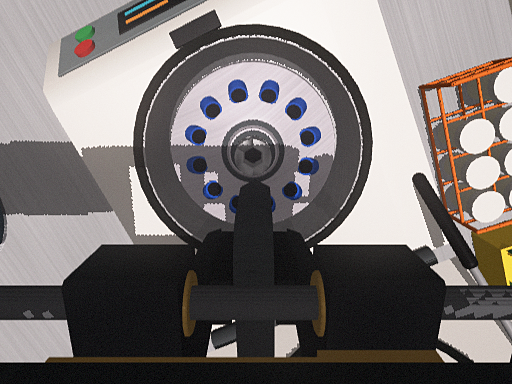

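```bash
cat > tr.py <<'E'
from tgt import *
def trayR(th,lh=-96):
    a=np.radians(lh);l=np.array([np.cos(a),np.sin(a),0]);o=np.array([-np.sin(a),np.cos(a),0]);t=np.radians(th)
    z=o*np.sin(t)+np.array([0,0,-np.cos(t)]);x=o*np.cos(t)+np.array([0,0,np.sin(t)])
    return frame(z,x)
def tcp(corner,th): 
    R=trayR(th); return np.array(corner)-R.apply([0,-.014,-.019]),R
E
python3 - <<'E'
from tr import *
P,R=tcp([.44,.445,.30],0);print(P);need(P,R)
print(R.as_matrix())
P,R=tcp([.44,.445,.13],40);print(P);need(P,R)
E
python3 -m creep '-.2 -.3 0 0 0 0 255;-.4 -.6 0 0 0 0 255;-.6 -.9 0 0 0 -.1 255;-.7 -1 0 0 0 -.1 255;-.7 -1 0 0 0 -.1 255;-.7 -1 0 0 0 -.1 255;-.7 -1 0 0 0 -.1 255;-.7 -1 0 0 0 -.1 255'>/dev/null; python3 plan.py '-.7 -1 0 0 0 -.1'
```

```text
[0.4385 0.4311 0.281 ]
need [-2.133 -3.079  0.635] [ 0.005 -0.002 -0.417]
[[ 0.9945 -0.1045  0.    ]
 [-0.1045 -0.9945  0.    ]
 [ 0.     -0.     -1.    ]]
[0.4507 0.4298 0.1154]
need [-2.058 -3.109  1.738] [ 0.15   0.879 -0.398]
t34.70 cmd [0.503  0.0583 0.3777] meas [0.5034 0.0569 0.3768] dp [ 0.0004 -0.0014 -0.0008] dR deg [ 0.0644 -0.0022  0.0835] F [-0.1072  0.8983 -4.8062] M [0.1218 0.0236 0.0377] op 0.187 q [-0.1203 -0.0573  1.5837 -0.0028  1.6144  0.2348]
```

```bash

python3 -m creep '-.2 -.3 0 0 0 0 255;-.4 -.6 0 0 0 -.1 255;-.6 -.9 0 0 0 -.2 255;-.65 -1 0 0 0 -.32 255;-.65 -1 0 0 0 -.32 255;-.65 -1 0 0 0 -.32 255;-.65 -1 0 0 0 -.32 255;-.65 -1 0 0 0 -.32 255'>/dev/null; python3 plan.py '-.65 -1 0 0 0 -.32'
python3 - <<'E'
from tr import *
P,R=tcp([.44,.445,.15],40);print(P);need(P,R)
E
```

```text
t35.70 cmd [0.4635 0.2328 0.377 ] meas [0.464  0.2315 0.3766] dp [ 0.0005 -0.0013 -0.0004] dR deg [0.0689 0.0387 0.1106] F [-0.7332  0.1702 -4.0457] M [ 0.1253  0.1038 -0.01  ] op 0.181 q [ 0.2354 -0.0286  1.5566 -0.003   1.6134  0.3397]
[0.4507 0.4298 0.1354]
need [-0.22  -1.304  1.605] [0.004 0.888 0.004]
```

```bash

python3 -m creep '-.05 -.3 0 0 .05 0 255;-.1 -.6 0 0 .15 0 255;-.15 -.9 .1 0 .25 0 255;-.2 -1 .2 0 .35 0 255;-.2 -1 .3 0 .4 0 255;-.2 -1 .4 0 .4 0 255;-.2 -1 .5 0 .4 0 255;-.2 -1 .5 0 .4 0 255'>/dev/null; python3 plan.py '-.2 -1 .5 0 .4 0'
python3 - <<'E'
from tr import *
P,R=tcp([.44,.445,.14],40);print(P);need(P,R)
E
```

```text
t36.70 cmd [0.449  0.3847 0.3014] meas [0.4492 0.3834 0.2993] dp [ 0.0002 -0.0014 -0.0021] dR deg [-0.0585 -0.1236  0.0698] F [ 0.2682  0.3548 -3.1215] M [ 0.1354  0.3876 -0.0336] op 0.187 q [ 0.6154  0.0437  1.6652 -0.2222  1.2055  0.7746]
[0.4507 0.4298 0.1254]
need [-0.381 -0.304  1.108] [0.003 0.488 0.005]
```

```bash

python3 -m creep '-.05 -.05 .1 0 .08 0 255;-.1 -.1 .25 0 .16 0 255;-.15 -.15 .4 0 .24 0 255;-.2 -.2 .55 0 .32 0 255;-.27 -.26 .7 0 .4 0 255;-.32 -.3 .85 0 .48 0 255;-.36 -.3 .98 0 .49 0 255;-.36 -.3 1 0 .49 0 255'>/dev/null; python3 plan.py '-.36 -.3 1 0 .49 0'
python3 - <<'E'
from tr import *
import cv2
cv2.imwrite('pics/wrist19.png',imaging.get_image('wrist'));cv2.imwrite('pics/scene19.png',imaging.get_image('scene'));cv2.imwrite('pics/top19.png',imaging.get_image('top'))
P,R=tcp([.44,.445,.14],40);need(P,R)
E
```

```text
t37.70 cmd [0.4487 0.4294 0.1419] meas [0.4489 0.4286 0.1402] dp [ 0.0002 -0.0008 -0.0017] dR deg [-0.0565 -0.0724  0.0122] F [ 0.0792 -0.8373 -3.462 ] M [ 0.245   0.7337 -0.0028] op 0.182 q [ 0.8335  0.2779  1.8797 -0.8816  0.7394  1.5354]
need [-0.06  -0.004  0.092] [ 0.002 -0.002  0.005]
```

View pics/wrist19.png

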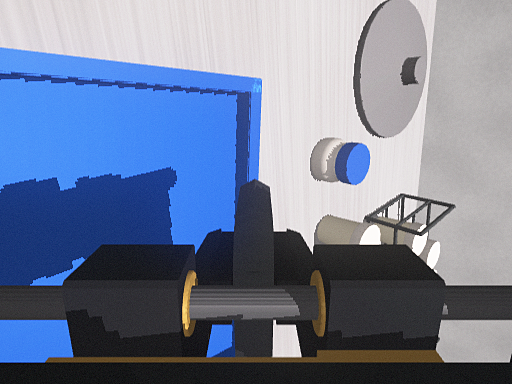

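View pics/scene19.png

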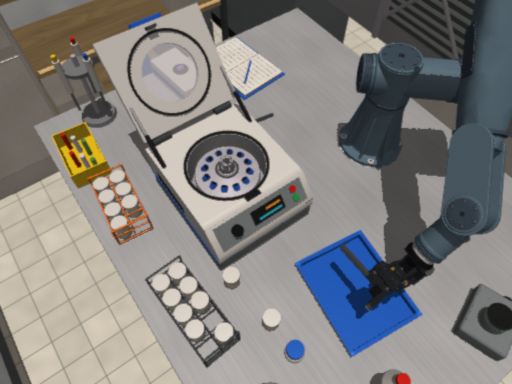

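View pics/top19.png

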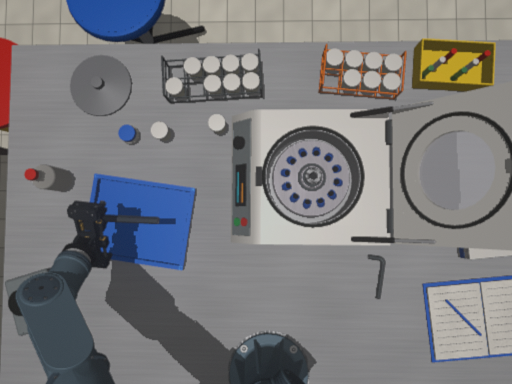

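```bash

python3 -m creep '-.03 0 .04 0 0 0 255;-.08 0 .1 0 0 0 255;-.13 0 .16 0 0 0 255;-.18 0 .22 0 0 0 255;-.23 0 .28 0 0 0 255;-.28 0 .34 0 0 0 255;-.32 0 .38 0 0 0 255;-.33 0 .395 0 0 0 255'; python3 plan.py '-.33 0 .395 0 0 0'
python3 - <<'E'
import cv2
from bench import imaging
cv2.imwrite('pics/wrist20.png',imaging.get_image('wrist'));s=imaging.get_image('scene');cv2.imwrite('pics/scene20.png',cv2.resize(s[220:360,280:440],None,fx=4,fy=4,interpolation=2))
E
```

```text
clock: 38.85
tcp_pos: [0.449, 0.4287, 0.0635]
ee_rot: [0.019, 0.938, -0.047, 0.342]
ft_force: [-0.8, -0.1, -3.6]
opening: 0.183
t38.85 cmd [0.4489 0.4291 0.0646] meas [0.449  0.4287 0.0635] dp [ 0.0001 -0.0004 -0.0011] dR deg [ 0.0209 -0.0034  0.0026] F [-0.8066 -0.1235 -3.5968] M [ 0.1749  0.8251 -0.0328] op 0.183 q [ 0.8334  0.4233  1.8907 -1.0382  0.6479  1.7373]
```

View pics/wrist20.png

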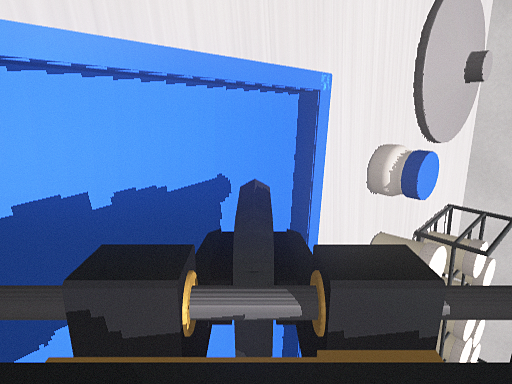

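View pics/scene20.png

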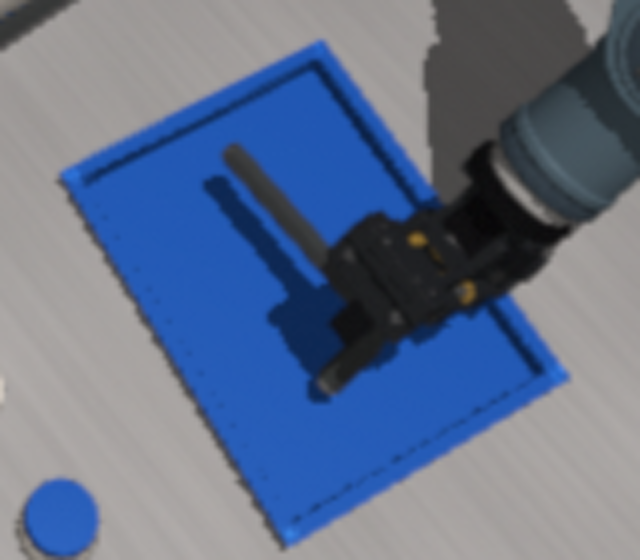

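```bash

python3 -m creep '-.01 0 .012 0 0 0 255;-.02 0 .024 0 0 0 255;-.03 0 .036 0 0 0 255;-.04 0 .048 0 0 0 255;-.05 0 .06 0 0 0 255;-.06 0 .072 0 0 0 255;-.07 0 .084 0 0 0 255;-.077 0 .092 0 0 0 255'; python3 plan.py '-.077 0 .092 0 0 0'
```

```text
clock: 39.95
tcp_pos: [0.4494, 0.4288, 0.0462]
ee_rot: [0.019, 0.938, -0.048, 0.342]
ft_force: [-0.7, -0.3, -4.4]
opening: 0.186
t39.95 cmd [0.449  0.429  0.0467] meas [0.4494 0.4288 0.0462] dp [ 0.0004 -0.0002 -0.0004] dR deg [0.0488 0.0273 0.0401] F [-0.7367 -0.3343 -4.4328] M [ 0.2292  0.6879 -0.0172] op 0.186 q [ 0.8331  0.4592  1.8888 -1.0792  0.6307  1.7883]
```

```bash

python3 -m creep '-.005 0 .006 0 0 0 255;-.01 0 .012 0 0 0 255;-.015 0 .018 0 0 0 255;-.02 0 .024 0 0 0 255;-.025 0 .03 0 0 0 255;-.03 0 .036 0 0 0 255;-.034 0 .041 0 0 0 255;-.034 0 .041 0 0 0 255'; python3 plan.py '-.034 0 .041 0 0 0'
```

```text
clock: 40.95
tcp_pos: [0.4494, 0.4288, 0.0383]
ee_rot: [0.019, 0.938, -0.048, 0.342]
ft_force: [0.2, 0.1, -3.6]
opening: 0.188
t40.95 cmd [0.449  0.429  0.0387] meas [0.4494 0.4288 0.0383] dp [ 0.0004 -0.0002 -0.0004] dR deg [0.0468 0.0268 0.0359] F [ 0.2377  0.0996 -3.5721] M [ 0.1707  0.7566 -0.0518] op 0.188 q [ 0.833   0.4758  1.8875 -1.0978  0.6236  1.8112]
```

```bash

python3 -m creep '-.004 0 .005 0 0 0 255;-.008 0 .01 0 0 0 255;-.012 0 .014 0 0 0 255;-.016 0 .019 0 0 0 255;-.02 0 .024 0 0 0 255;-.024 0 .028 0 0 0 255;-.024 0 .028 0 0 0 255;-.024 0 .028 0 0 0 255'; python3 plan.py '-.024 0 .028 0 0 0'
python3 - <<'E'
import cv2
from bench import imaging
s=imaging.get_image('scene');cv2.imwrite('pics/scene21.png',cv2.resize(s[220:360,280:440],None,fx=4,fy=4,interpolation=2))
E
```

```text
clock: 41.95
tcp_pos: [0.4501, 0.4295, 0.036]
ee_rot: [0.019, 0.937, -0.048, 0.344]
ft_force: [-14.5, -6.2, 19.7]
opening: 0.184
t41.95 cmd [0.449  0.4289 0.0331] meas [0.4501 0.4295 0.036 ] dp [0.0011 0.0005 0.0029] dR deg [0.0678 0.2799 0.0877] F [-14.5163  -6.1564  19.7211] M [-0.6434 -0.0874 -0.7745] op 0.184 q [ 0.8345  0.483   1.8859 -1.112   0.6227  1.8277]
```

View pics/scene21.png

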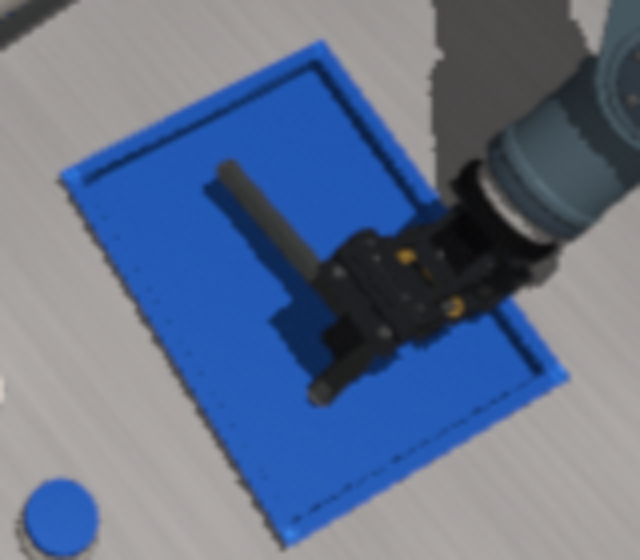

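```bash

python3 -m creep '.012 0 -.014 0 0 0 255;.016 0 -.02 0 0 0 200;.016 0 -.02 0 0 0 180;.016 0 -.02 0 0 0 165;.016 0 -.02 0 0 0 157;.016 0 -.02 0 0 0 157;.016 0 -.05 0 0 0 157;.016 0 -.1 0 0 0 157'; python3 plan.py '.016 0 -.1 0 0 0'
python3 - <<'E'
import cv2
from bench import imaging
s=imaging.get_image('scene');cv2.imwrite('pics/scene22.png',cv2.resize(s[220:360,280:440],None,fx=4,fy=4,interpolation=2))
E
```

```text
clock: 43.0
tcp_pos: [0.4413, 0.4293, 0.0459]
ee_rot: [0.019, 0.938, -0.048, 0.342]
ft_force: [-2.0, 0.6, -1.7]
opening: 0.383
t43.00 cmd [0.4412 0.4298 0.0462] meas [0.4413 0.4293 0.0459] dp [ 0.0001 -0.0005 -0.0003] dR deg [0.002  0.0105 0.0388] F [-1.9983  0.5777 -1.6587] M [-0.0627  0.52   -0.0377] op 0.383 q [ 0.8459  0.4548  1.8969 -1.0797  0.6377  1.8004]
```

View pics/scene22.png

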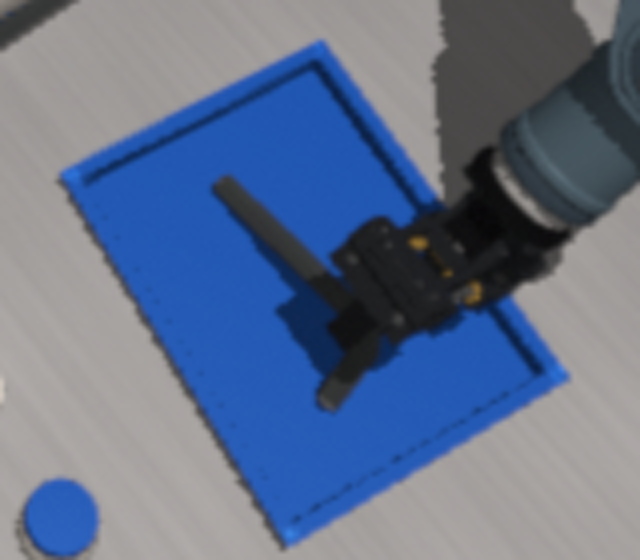

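```bash

python3 -m creep '0 0 -.03 0 0 0 157;0 0 -.06 0 0 0 157;0 0 -.1 0 0 0 157;0 0 -.14 0 0 0 157;0 0 -.18 0 0 0 157;0 0 -.25 0 0 0 157;0 0 -.35 0 0 0 157;0 0 -.5 0 0 0 157'; python3 plan.py '0 0 -.5 0 0 0'
python3 - <<'E'
import cv2
from bench import imaging
s=imaging.get_image('scene');cv2.imwrite('pics/scene23.png',cv2.resize(s[220:360,280:440],None,fx=4,fy=4,interpolation=2))
cv2.imwrite('pics/wrist23.png',imaging.get_image('wrist'))
E
```

```text
clock: 44.05
tcp_pos: [0.3928, 0.4346, 0.1039]
ee_rot: [0.019, 0.938, -0.048, 0.342]
ft_force: [-0.0, 0.6, 0.8]
opening: 0.383
t44.05 cmd [0.3932 0.435  0.1035] meas [0.3928 0.4346 0.1039] dp [-0.0004 -0.0004  0.0003] dR deg [0.0224 0.0105 0.0388] F [-0.0351  0.5919  0.8387] M [-0.0412  0.3979  0.0025] op 0.383 q [ 0.9295  0.309   1.9381 -0.9561  0.7454  1.7124]
```

View pics/scene23.png

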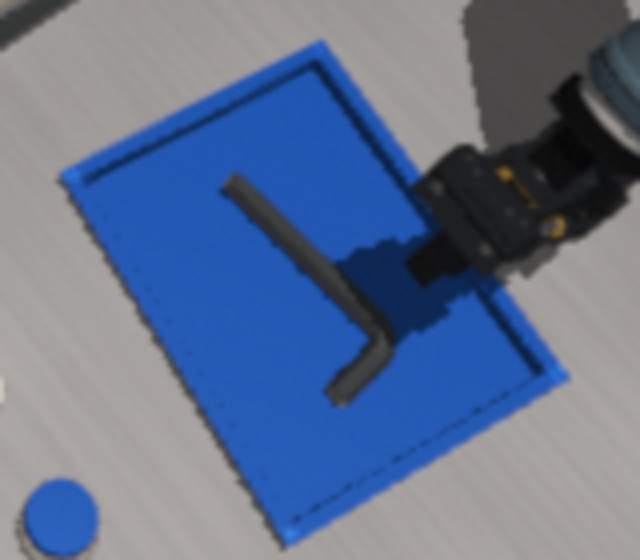

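View pics/wrist23.png

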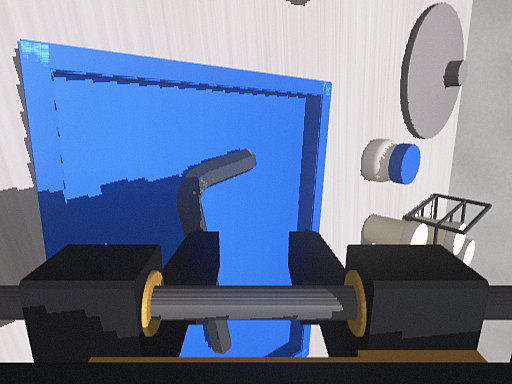

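```bash

python3 -m creep '0 0 -.1 0 0 0 157;0 0 -.2 0 0 0 157;0 0 -.35 0 0 0 157;0 0 -.5 0 0 0 157;0 0 -.6 0 0 0 157;0 0 -.7 0 0 0 157;0 0 -.7 0 0 0 157;0 0 -.7 0 0 0 157' >/dev/null; python3 plan.py '0 0 -.7 0 0 0'
python3 - <<'E'
import cv2,numpy as np
from h import *
s=imaging.get_image('scene');t=imaging.get_image('top');cv2.imwrite('pics/scene24.png',s);cv2.imwrite('pics/top24.png',t)
a=cv2.resize(s[250:330,325:385],(390,520),interpolation=2);b=cv2.resize(t[170:280,75:200],(400,352),interpolation=2)
z=np.zeros((520,800,3),np.uint8);z[:,:390]=a;z[:352,400:]=b;cv2.imwrite('pics/c24.png',z)
for n,x in(("top",t),("scene",s)):
    o=cv2.imread(f"pics/{n}0.png"); d=cv2.absdiff(o,x).max(2)>60; print(n,d.sum()); cv2.imwrite(f"pics/d{n}.png",(d*255).astype(np.uint8))
E
```

```text
t45.15 cmd [0.326  0.4422 0.1839] meas [0.3263 0.4417 0.1832] dp [ 0.0003 -0.0005 -0.0007] dR deg [0.03   0.0192 0.0298] F [-0.739   0.0203 -0.8931] M [-0.0522  0.429   0.0467] op 0.383 q [ 1.0556  0.1338  1.9482 -0.8288  0.9303  1.6281]
top 4295
scene 7043
```

View pics/c24.png

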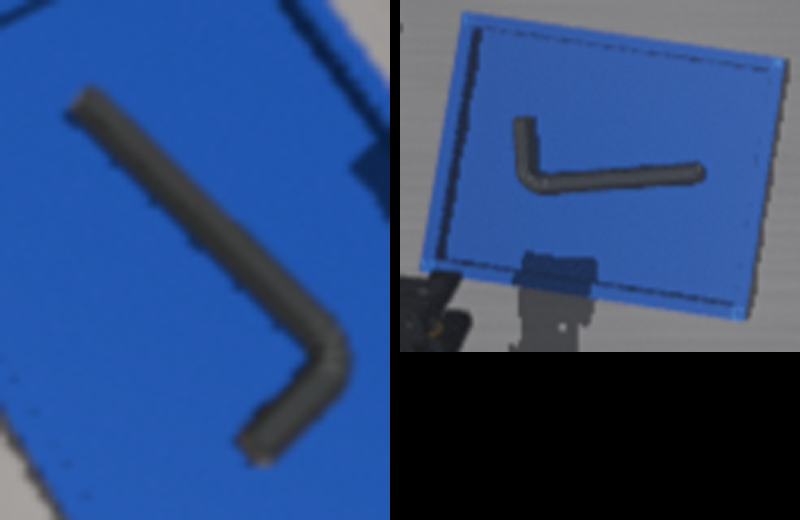

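View pics/dscene.png

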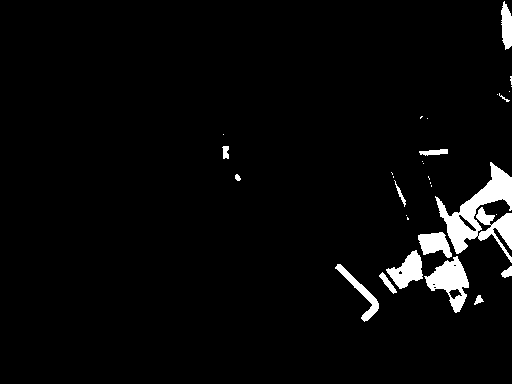

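View pics/dtop.png

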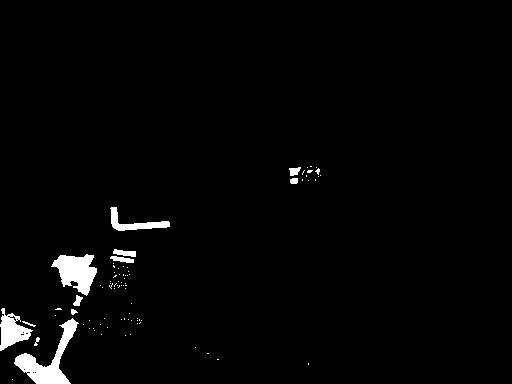

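```bash
python3 -c "
from bench import order;print(order.close_job())"
```

```text
the job is handed in; nothing more can be done
None
```

The job is done and handed in at about 45 s of the 67 s allowed. The screw is tightened about a quarter turn and the hex key lies flat in the blue tray.

**What I did:**
- I pulled the key out. The wrist force then showed only its weight, about 4 N.
- I flipped it and seated the short arm until it touched bottom. The forces going in stayed under about 12 N.
- I swung the long arm clockwise. About 16° took up the play; the last 90° turned the screw at about 10 N.
- I took the key out and laid it in the tray.

**Last checks:**
- **Screw:** after the key was out, the socket's corners had turned about 90° from their starting heading, within a few degrees. The swing itself measured 89.6°.
- **Tray:** the top and scene views show the key flat on the tray floor, with the gripper clear of it.
- **Bench:** comparing pictures from before and after, only the key, the arm and its shadow had changed.

**What went wrong or disagreed:**
- **Key jammed on the way out:** my first two pulls met 39 N and 33 N at the wrist, because tightening had wedged the key in the socket. Turning it back about 11° within its play freed it. The socket heading above was measured after that, so the screw had not turned back noticeably.
- **Key in the gripper:** my first estimate of how it sat there was 3–6 mm off along the short arm. I corrected this from close-up wrist pictures before inserting it.

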